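# Fetch the sample carrier from under the stack, turn it and pack it with hexagonal cells

## Robot

A 6-joint arm with a two-finger parallel gripper is mounted at the origin on the work surface. World frame = base frame: x ahead of the robot, y to its left, z up, the work surface at z = 0. Lengths are in m, angles in rad, forces in N, time in s.
With the tool pointing down it reaches from about 0.425 to 0.95 m from the base axis. Payload 3.5 kg.
Tool frame: the origin (TCP) lies at the very end of the fingers, on their centre line; the grasp point (between the pads) lies 19 mm behind it; z points along the fingers, y is the line along which they close (so a half turn about z gives the same grasp; the last joint's range is limited). The gripper opens to 85 mm and grips with 20 to 120 N. Pads are 22 mm wide; open, the fingers measure 114 mm over their backs; the gripper's body (76 mm by 85 mm) begins 54 mm behind the grasp point. The pads swing forward as they close: fully open they stand 13 mm farther back than shut.
Start: joints at [-1.475, 0.286, 1.577, -0, 1.279, -0.15], TCP at [0.164, -0.655, 0.231] pointing down, gripper open.
Joint ranges: [-2.77, 2.77], [-0.9, 2.22], [0.21, 2.48], [-1.53, 4.67], [0.24, 2.81], [-2.84, 2.84]. Speed limits (rad/s): [2.79, 2.79, 3.14, 3.14, 3.14, 3.14].

## Interface

Orientations are given as a unit quaternion [x, y, z, w].
In Python, from plant import ctrl, optics, sign_off gives the robot as it stands.
- The arm moves only by the shell command python3 -m creep 'ROWS' [FORCE]. ROWS is JSON, a list of rows, each an object of numbers: "x", "y", "z": the shift along the tool's x, y, z in mm; "rx", "ry", "rz": the turn, a rotation vector about the tool's x, y, z in degrees; "grip": the opening, from 0 (shut) to 1 (fully open). In form: [{"x": .., "y": .., "z": .., "rx": .., "ry": .., "rz": .., "grip": ..}, ...]. A call has exactly 10 rows; each row shifts and turns the commanded pose from where the row before left it, along the tool's axes as they then stand; what a row does not reach is not made up. A row lasts 1/12 s, in which the tool goes at most 41.7 mm and 7.16 degrees, less where a joint would pass 70% of its speed; a pose out of reach is approached as far as the arm can. A call with a gripper value outside its range is refused whole. The fingers move at their own pace and stop on an object; FORCE is the grip in N (left out, the last holds). Time passes only in rows, so rows that do not move let the fingers close, or fill a call up. It gives the time, the measured TCP pose, the force, the opening and the grip force at its end, in the units of the state.
- ctrl.get_state(): the state, without advancing time (a new reading comes with each control period).
- optics.read_camera(name): name is "side" or "top"; returns a dict with "color" (480x640x3 uint8, blue, green, red), "K" (3x3 intrinsics, pixels), "R" (3x3) and "t" (3): a world point X has camera coordinates R X + t. Camera axes: x right, y down, z forward; pixel columns grow to the right and rows downward; lengths in m; the calibration is good to about 2 mm. A picture is of the moment at which its call begins. There is no depth.
- sign_off(): hands the job in; it is judged then, once.
The state is a dict: "time": time; "qpos": joint angles; "dq": joint speeds; "joint_efforts": joint torques, N m; "eef_pos": TCP position; "tcp_rot": TCP orientation; "contact_force": force on the tool from outside, world axes, zero at the start; "wrist_torque": the same for the moment, N m; "opening": opening from 0.0 (shut) to 1.0 (fully open); "finger_force": force on a finger pad.
Only numpy, scipy, OpenCV 4.12 (cv2) and the standard library are available. Lean on these libraries where they do the work, as an engineer would, in place of code of your own. Each camera call takes 0.05 s, during which the arm holds its last target. There are 200 camera calls.

## Task

The blue-backed sample carrier lies pocket side down at the bottom of the stack of three cases: draw it out from under them, leaving the cases stacked where they are. Turn it over (the slotted turning stand can hold it on end meanwhile) and lay it pocket side up, centred and lined up lengthwise, on the green-topped loading stage. Then stand every brass hexagonal cell that is there in its pocket, packed together flat face against flat face so that each cell touches at least two others, and leave the other lab things undisturbed.

Things in the scene. Friction and masses are not known exactly. Their poses are not given: they have to be found in the camera images.
- carrier: flat plate 110 mm long (x), 64 wide (y), 12 thick, 130-210 g; plain blue back; the other, aluminium face has a central white-floored pocket 84 x 58, 6 deep (rim 3 mm at the long sides, 13 at the ends). Origin: centre of the pocket-side face (rim plane); z points through the plate out of the blue back: up at the start, lying on the magazine's bed, its -x end some 50 mm out from under the cases
- pocket_floor (a point): centre of the pocket's floor, on the carrier, 6 mm along carrier z from its origin; axes as the carrier's (z points down when the pocket faces up)
- magazine: fixed holder: base 150 x 140 x 8 mm; bed 150 long (x), 44 wide, top at 32 mm. Two ledges (top at 40 mm, 64 long about x +25) and, before them, two orange stops (8 x 18 mm, top at 56 mm, at x -11, y +-44.5) leave 71 mm clear in y for the carrier, drawn along -x (to mid-table). The stops keep the wider cases back, which settle 4 mm on to the ledges. Origin: on table, base centre; heights from table
- stack_place (a point): mid-point, level with the tops of the magazine's ledges, of where the stack belongs: magazine x = 25 mm, 40 mm above the table; axes as the magazine's
- case1: flat closed case, mid grey, 60 mm (x, along the drawing direction) by 96 mm (y) by 18 mm high, 100 to 210 g; bottom of the stack of three. Origin: centre of the underside, z up
- case2: flat closed case, dark teal, 60 mm (x, along the drawing direction) by 96 mm (y) by 18 mm high, 100 to 210 g; middle of the stack of three. Origin: centre of the underside, z up
- case3: flat closed case, pale beige, 60 mm (x, along the drawing direction) by 96 mm (y) by 18 mm high, 100 to 210 g; top of the stack of three. Origin: centre of the underside, z up
- turning_stand: fixed white stand to hold the carrier on end: base 90 (x) x 70 x 8 mm; two walls 40 mm long (y), 10 thick, leave a slot 15 mm wide (x) with its floor 8 mm and straight walls to 42 mm above the table, then flared lips up to 53 mm that open to about 36 mm. Origin: on the table under mid-slot; x is square to the slot (along the standing carrier's thickness)
- slot (a point): centre of the slot's floor, 8 mm above the table; same axes as the turning stand
- stage: fixed loading stage: base 100 x 90 x 10 mm, pedestal 80 long (x), 42 wide (y), green top 37 mm above the table; the carrier is to lie on it, length along stage x either way round, overhanging all round. Origin: on the table at its centre
- stage_top (a point): centre of the stage's green top, 37 mm above the table; same axes as the stage
- cell1: brass hexagonal cell with a white round knob, one of 3 to 5 alike (others absent): body 25 mm across flats, 28.9 across corners, 18 high; knob 12 mm in diameter from 18 to 44 mm above the underside; 60 g. Origin: centre of the underside; z up; x points square out of one of the six flats (one every 60 degrees)
- cell2: brass hexagonal cell with a white round knob, one of 3 to 5 alike (others absent): body 25 mm across flats, 28.9 across corners, 18 high; knob 12 mm in diameter from 18 to 44 mm above the underside; 60 g. Origin: centre of the underside; z up; x points square out of one of the six flats (one every 60 degrees)
- cell3: brass hexagonal cell with a white round knob, one of 3 to 5 alike (others absent): body 25 mm across flats, 28.9 across corners, 18 high; knob 12 mm in diameter from 18 to 44 mm above the underside; 60 g. Origin: centre of the underside; z up; x points square out of one of the six flats (one every 60 degrees)
- cell4: brass hexagonal cell with a white round knob, one of 3 to 5 alike (others absent): body 25 mm across flats, 28.9 across corners, 18 high; knob 12 mm in diameter from 18 to 44 mm above the underside; 60 g. Origin: centre of the underside; z up; x points square out of one of the six flats (one every 60 degrees)
- cell5: brass hexagonal cell with a white round knob, one of 3 to 5 alike (others absent): body 25 mm across flats, 28.9 across corners, 18 high; knob 12 mm in diameter from 18 to 44 mm above the underside; 60 g. Origin: centre of the underside; z up; x points square out of one of the six flats (one every 60 degrees)
- flask: glass conical flask, 64 mm wide, 90 mm high; bystander. Origin: centre of its underside
- beaker: small glass beaker, 52 mm wide, 60 mm high; bystander. Origin: centre of its underside
- lamp: amber hollow-cathode lamp standing on its base, 38 mm wide, 100 mm high; bystander. Origin: centre of its underside
- reagent: reagent jar with a blue cap, 52 mm wide, 100 mm high; bystander. Origin: centre of its underside
- weight: steel balance weight with a knob, 32 mm wide, 36 mm high; bystander. Origin: centre of its underside
Not all that is in view belongs to the job. Leave any black or red look-alike of the cell5 alone.

How it is judged:
By the outcome, as a careful person would: the job done as asked, in the order asked, and still so for the second after the job is handed in, with the robot touching nothing.
Of cell1, cell2, cell3, cell4, cell5 only 3 to 5 are there at a start; the rules pass over those that are not, and their reading is None.
At some moment in a run one of cell1, cell2, cell3, cell4, cell5 may be knocked a few centimetres aside while the robot is not near it.
It also fails if it takes over 210 s, if anything falls off the work surface, if the arm or the gripper's body presses on something with over 40 N, if the wrist force passes 120 N, or if a joint passes its speed limit or range.

## Working session

There is one attempt and no reset: what is moved stays moved. The work goes in short steps, Python scripts to look and compute and a shell command to move; the robot and the scene stay as the last step left them, time stands still between calls to the robot, and variables do not carry over. Pictures are saved under pics/ and viewed, at most 14 in all, crops included, and the job is handed in when it is done.

```bash
ls; mkdir -p pics
python3 - <<'E'
from plant import ctrl, optics
import cv2,numpy as np
for n in("top","side"):
    c=optics.read_camera(n); cv2.imwrite(f"pics/{n}0.png",c["color"]); print(n,c["K"].tolist(),c["R"].tolist(),c["t"].tolist())
print(ctrl.get_state())
E
```

```text
pics
top [[497.5277019906658, 0.0, 318.2408862689567], [0.0, 497.5277019906658, 243.7286513864203], [0.0, 0.0, 1.0]] [[0.014583118247584464, -0.9998289667656343, 0.011374088031178632], [-0.9924245772746623, -0.01586103193008731, -0.12182727973373018], [0.12198684799348146, -0.009511302880088734, -0.9924861429935123]] [0.008542541621991018, 0.5622542758568284, 1.4159986147241999]
side [[610.0540200295096, 0.0, 320.9669508010518], [0.0, 610.0540200295096, 229.8076944750715], [0.0, 0.0, 1.0]] [[0.992687627391569, -0.12062805025904555, 0.004488642823682712], [-0.0743198445391687, -0.6400581048391132, -0.7647235991764845], [0.0951201089747652, 0.7587980600399978, -0.6443428194277987]] [-0.5302526966102489, 0.10099770231796244, 1.4350075693756883]
{'time': 0.1, 'qpos': array([-1.47501078e+00,  2.87091260e-01,  1.57800935e+00,  3.57358749e-05,
        1.27860055e+00, -1.50013574e-01]), 'dq': array([-0.00125744, -0.00186321, -0.00360787, -0.00237418, -0.00061444,
       -0.00015409]), 'joint_efforts': array([ 1.87075457e-03, -4.07294261e+01, -2.93697077e+01, -4.55002657e-05,
        3.42008367e-03,  1.34817213e-05]), 'eef_pos': array([ 0.16422057, -0.65411777,  0.23008755]), 'tcp_rot': array([ 9.92457432e-01,  1.22585212e-01,  4.56802989e-05, -1.05339847e-03]), 'contact_force': array([ 0.21231059,  0.43811116, -0.49996921]), 'wrist_torque': array([0.01742485, 0.04975588, 0.01912381]), 'finger_force': 0.0, 'opening': 1.0021965951812573}
```

View pics/top0.png

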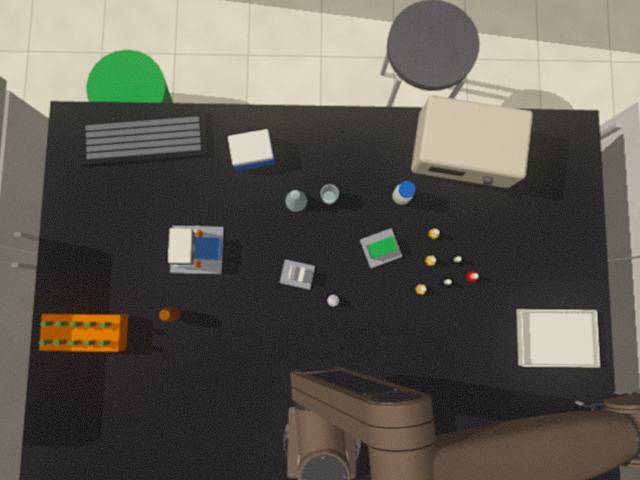

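View pics/side0.png

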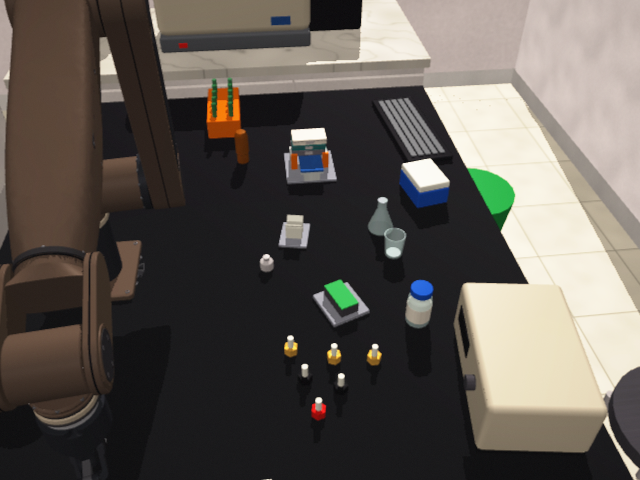

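The top view shows the magazine at about (195,250), the stand at (297,274), the stage at (381,248) and brass cells at (434,233), (430,260) and (420,289). The black and red look-alikes sit to the right of the cells. The side view also shows three brass cells, at (291,347), (334,354) and (374,355). Next I'll zoom in and measure.

```bash
cat > h.py <<'E'
from plant import ctrl, optics
import cv2,numpy as np
from scipy.optimize import least_squares
from scipy.spatial.transform import Rotation as Ro
def cam(n):
    c=optics.read_camera(n); c={k:(v if k=="color" else np.array(v)) for k,v in c.items()}; return c
def proj(c,X):
    X=np.atleast_2d(X); p=(c["R"]@X.T).T+c["t"]; p=p@c["K"].T; return p[:,:2]/p[:,2:]
def back(c,uv,z):
    uv=np.atleast_2d(np.array(uv,float)); d=np.c_[uv,np.ones(len(uv))]@np.linalg.inv(c["K"]).T@c["R"]
    o=-c["R"].T@c["t"]; s=(z-o[2])/d[:,2]; return (o+d*s[:,None])[:,:2]
def mask(c,f):
    hsv=cv2.cvtColor(c["color"],cv2.COLOR_BGR2HSV).astype(int); return f(hsv[...,0],hsv[...,1],hsv[...,2]).astype(np.uint8)
def blobs(m,amin=8):
    n,l,s,ce=cv2.connectedComponentsWithStats(m); return [(i,s[i],ce[i],(l==i).astype(np.uint8)) for i in range(1,n) if s[i][4]>=amin]
def crop(c,u,v,w,h,k):
    return cv2.resize(c["color"][v-h//2:v-h//2+h,u-w//2:u-w//2+w],None,fx=k,fy=k,interpolation=cv2.INTER_CUBIC)
E
python3 - <<'E'
from h import *
T=cam("top");S=cam("side")
f={"green":(lambda h,s,v:(h>50)&(h<75)&(s>150)&(v>80),.037),"blue":(lambda h,s,v:(h>98)&(h<122)&(s>140)&(v>50),.044),
"brass":(lambda h,s,v:(h>12)&(h<30)&(s>120)&(v>80),.012),"orange":(lambda h,s,v:(h>5)&(h<14)&(s>180)&(v>100),.056)}
for k,(fn,z) in f.items():
    for n,c in(("t",T),("s",S)):
        for i,s,ce,m in blobs(mask(c,fn)):
            if s[4]>3000: continue
            ct=max(cv2.findContours(m,0,1)[0],key=len)[:,0]
            W=back(c,ct,z)*1000; r=cv2.minAreaRect(W.astype(np.float32))
            print(k,n,s[4],np.round(ce,1),"w",np.round(back(c,ce,z)[0]*1000),"rect",np.round(r[0]),np.round(r[1]),round(r[2],1))
def st(c,L): return np.hstack([crop(c,u,v,66,75,4) for u,v in L])
cv2.imwrite("pics/z1.png",np.vstack([st(T,[(196,250),(297,274),(381,248)]),st(S,[(310,158),(294,230),(341,302)])]))
E
```

```text
green t 349 [381.9 247. ] w [ 555. -168.] rect [ 556. -168.] [39. 78.] 21.4
green s 1237 [492.8 190.6] w [1015.  159.] rect [1023.  164.] [ 92. 204.] 0.0
green s 526 [340.5 294.1] w [ 556. -171.] rect [ 557. -170.] [44. 82.] 21.0
blue t 145 [254.9 164.9] w [792. 207.] rect [792. 208.] [ 12. 115.] 12.0
blue t 219 [406.9 188.4] w [ 729. -241.] rect [ 730. -241.] [47. 48.] 89.7
blue t 511 [207.5 247.9] w [544. 336.] rect [543. 337.] [58. 73.] 0.9
blue s 134 [280.4  20.4] w [ 535. 1391.] rect [ 535. 1390.] [76. 71.] 85.4
blue s 353 [310.5 163.2] w [545. 334.] rect [545. 335.] [81. 61.] 88.9
blue s 765 [422.5 193.5] w [823. 159.] rect [833. 194.] [117. 170.] 10.9
blue s 398 [421.3 289.2] w [ 733. -183.] rect [ 734. -183.] [63. 50.] 76.7
brass t 66 [432.2 233.7] w [ 600. -322.] rect [ 601. -322.] [31. 28.] 22.5
brass t 21 [198.1 232.7] w [592. 373.] rect [591. 373.] [19. 10.] 28.4
brass t 68 [429.1 260.4] w [ 520. -312.] rect [ 522. -314.] [30. 30.] 0.9
brass t 19 [196.5 263.4] w [501. 374.] rect [501. 372.] [15. 12.] 2.6
brass t 68 [419.3 289. ] w [ 436. -282.] rect [ 436. -284.] [29. 30.
[... 468 characters left out ...]
57.5] w [ 601. -330.] rect [ 602. -328.] [38. 28.] 73.0
orange t 8 [199.4 234.1] w [582. 359.] rect [584. 360.] [ 9. 11.] 0.9
orange t 10 [198.2 263.7] w [497. 359.] rect [497. 359.] [14.  6.] 2.5
orange t 8 [ 41.5 316.6] w [341. 790.] rect [341. 790.] [ 4. 17.] 75.9
orange t 15 [116.  314.3] w [351. 583.] rect [351. 582.] [39.  3.] 85.7
orange t 8 [121.9 320.6] w [333. 565.] rect [334. 565.] [14.  6.] 3.6
orange t 17 [123.8 329.2] w [310. 558.] rect [310. 558.] [18. 13.] 65.0
orange s 1000 [223.7 117.5] w [304. 597.] rect [303. 637.] [111. 314.] 3.9
orange s 74 [324.9 159.1] w [585. 332.] rect [584. 333.] [71. 14.] 82.6
orange s 81 [293.8 160.7] w [498. 334.] rect [497. 333.] [70. 14.] 84.9
```

View pics/z1.png

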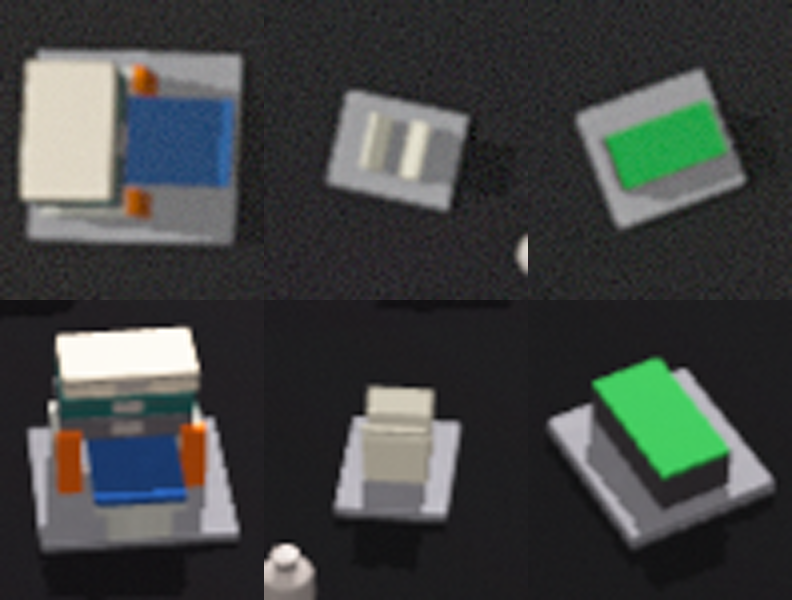

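The crops show the magazine with the carrier's free end facing world −y. The stage's long axis points to about −69°, and the stand is yawed by roughly −100°. I'll fit these poses using both cameras.

Run:
```python
from h import *
T=cam("top");S=cam("side")
def fit(obs,L,W,z,g,free=True):
    # obs: list (cam, uv, sx, sy)
    P=lambda p,sx,sy:[p[0]+np.cos(p[2])*sx*L/2-np.sin(p[2])*sy*W/2,p[1]+np.sin(p[2])*sx*L/2+np.cos(p[2])*sy*W/2,z]
    r=lambda p:np.concatenate([proj(c,P(p,sx,sy))[0]-uv for c,uv,sx,sy in obs])
    s=least_squares(r,g,x_scale=[.01,.01,.1]); return s.x, np.round(s.fun,1)
def px(d,o,off): return (np.array(d)-off)/4+o-0.375
# magazine x ~ +y world(yaw 90); top view: up=+x, left=+y
o=np.array([163,213]);so=np.array([277,121])
t=lambda d:px(d,o,[0,0]); s=lambda d:px(d,so,[0,300])
A=[(T,t((38,50)),1,-1),(T,t((243,55)),-1,-1),(T,t((234,244)),-1,1),(T,t((27,238)),1,1)]
B=[(S,s((42,543)),-1,1),(S,s((238,530)),-1,-1)]
for ob in(A,A+B):
    x,f=fit(ob,.150,.140,.008,[.54,.36,1.57]);print("mag",np.round(x[:2]*1000,1),np.degrees(x[2]),f)
o=np.array([264,237]);so=np.array([261,193])
t=lambda d:px(d,o,[264,0]); s=lambda d:px(d,so,[264,300])
A=[(T,t((347,92)),-1,1),(T,t((469,117)),1,1),(T,t((449,210)),1,-1),(T,t((328,184)),-1,-1)]
B=[(S,s((352,418)),-1,-1),(S,s((461,422)),-1,1),(S,s((447,520)),1,1),(S,s((335,515)),1,-1)]
for ob in(A,B,A+B):
    x,f=fit(ob,.090,.070,.008,[.48,.06,-1.57-.2]);print("stand",np.round(x[:2]*1000,1),np.degrees(x[2]),f)
print("carrier end",back(T,[163+221/4-.4,213+143/4-.4],.044)*1000,back(S,[277+137/4-.4,121+195/4-.4],.044)*1000)
# cells: brass+knob silhouette centroids
def hexpts(x,y,yaw):
    a=yaw+np.pi/6+np.arange(6)*np.pi/3; r=.025/np.sqrt(3)
    H=np.array([[x+r*np.cos(i),y+r*np.sin(i),z] for z in(0,.018) for i in a])
    a=np.arange(16)*np.pi/8; K=np.array([[x+.006*np.cos(i),y+.006*np.sin(i),z] for z in(.018,.044) for i in a]); return H,K
for g in([.6,-.325],[.52,-.315],[.436,-.286]):
    obs=[]
    for c in(T,S):
        u,v=proj(c,[g[0],g[1],.02])[0].astype(int); sub=c["color"][v-16:v+17,u-13:u+14]
        m=(sub.max(2)>75).astype(np.uint8); n,l,st,ce=cv2.connectedComponentsWithStats(m); i=1+np.argmax(st[1:,4]); obs.append((c,ce[i]+[u-13,v-16],st[i][4]))
    def cen(c,p):
        H,K=hexpts(p[0],p[1],0.3); k=8; im=np.zeros((480,640),np.uint8); q=proj(c,[*p,.02])[0].round()
        im=np.zeros((400,400),np.uint8)
        for Q in(H,K):
            cv2.fillConvexPoly(im,cv2.convexHull(((proj(c,Q)-q)*k+200).astype(np.float32)).round().astype(np.int32),1)
        M=cv2.moments(im,True); return np.array([M["m10"]/M["m00"],M["m01"]/M["m00"]])/k-200/k+q, M["m00"]/k/k
    for ob in([obs[0]],[obs[1]],obs):
        r=lambda p:np.concatenate([cen(c,p)[0]-uv for c,uv,a in ob])
        x=least_squares(r,g,diff_step=5e-3).x; print("cell",np.round(x*1000,1),[(a,round(cen(c,x)[1])) for c,uv,a in ob])
```

```text
mag [543.3 376.4] 89.45073871797857 [ 0.4  0.  -0.3  0.1 -0.3 -0.1  0.3  0.1]
mag [544.  376.9] 89.73437566823188 [ 0.1 -0.1 -0.6 -0.3 -0.4 -0.5  0.2 -0.  -0.7  0.5 -0.   0.6]
stand [473.7  77.5] -100.89826271420903 [ 0.4 -0.1 -0.3 -0.1 -0.2 -0.   0.1  0.2]
stand [475.8  74.3] -100.95268426064281 [-0.   0.4 -0.1  0.7  0.3 -0.4 -0.1 -0.6]
stand [475.   76.3] -100.91043719935794 [ 0.8 -0.5  0.1 -0.5  0.3 -0.5  0.5 -0.2 -0.4 -0.  -0.6  0.3 -0.1 -1.
 -0.5 -1.1]
carrier end [[542.806415   306.69143817]] [[542.65093589 303.68299659]]
cell [ 603.  -326.2] [(np.int32(106), 78)]
cell [ 602.5 -324.9] [(np.int32(233), 220)]
cell [ 602.6 -325.4] [(np.int32(106), 78), (np.int32(233), 220)]
cell [ 521.7 -315.6] [(np.int32(109), 76)]
cell [ 521.8 -313.9] [(np.int32(236), 219)]
cell [ 521.7 -314.6] [(np.int32(109), 76), (np.int32(236), 219)]
cell [ 436.2 -285.7] [(np.int32(107), 77)]
cell [ 436.2 -283.5] [(np.int32(233), 213)]
cell [ 436.2 -284.4] [(np.int32(107), 77), (np.int32(233), 214)]
```

```bash
cat >> h.py <<'E'
def Rt(psi,tilt=0):
    "tool down with its x at yaw psi (deg), then leaned: tilt>0 points the tool towards +x(psi)"
    p,a=np.radians([psi,tilt]); x0=np.array([np.cos(p),np.sin(p),0]); Z=np.array([0,0,1.])
    z=np.sin(a)*x0-np.cos(a)*Z; x=np.cos(a)*x0+np.sin(a)*Z; return np.c_[x,np.cross(z,x),z]
def plan(legs,s=None):
    "legs: (pos mm, R, rows)"
    if s is None: s=ctrl.get_state()
    p=np.array(s["eef_pos"])*1000; R=Ro.from_quat(s["tcp_rot"]).as_matrix()
    for q,R1,n in legs:
        Rr=Ro.from_matrix(R.T@R1); w=Rr.as_rotvec()/n; r1=Ro.from_rotvec(w).as_matrix()
        A=sum(np.linalg.matrix_power(r1,k) for k in range(n)); d=np.linalg.solve(A,R.T@(np.array(q,float)-p))
        print(n,"x {",*np.round(d,1),"|",*np.round(np.degrees(w),2),"}",round(np.linalg.norm(d),1),round(np.degrees(np.linalg.norm(w)),1)); p,R=np.array(q,float),R1
def where():
    s=ctrl.get_state(); R=Ro.from_quat(s["tcp_rot"]).as_matrix(); z=R[:,2]; 
    print("t",round(s["time"],1),"tcp",np.round(np.array(s["eef_pos"])*1000,1),"z",np.round(z,3),"yaw_y",round(np.degrees(np.arctan2(R[1,1],R[0,1])),2),"y_z",round(R[2,1],3),"q",np.round(s["qpos"],2),"F",np.round(s["contact_force"],1),"op",round(s["opening"],3),"ff",round(s["finger_force"],1))
E
python3 - <<'E'
from h import *
plan([([520,-200,260],Rt(50),20),([543,200,200],Rt(90,30),20),([543,274,86],Rt(89.6,45),10)])
E
```

```text
20 x { 27.4 -10.4 -1.5 | -0.0 -0.0 -1.8 } 29.4 1.8
20 x { 18.3 -6.0 8.0 | 0.52 1.44 -1.95 } 20.8 2.5
10 x { -0.9 -0.0 13.6 | -0.02 1.5 0.03 } 13.6 1.5
```

```bash
python3 -m creep '[{"x":27.4,"y":-10.4,"z":-1.5,"rz":-1.8},{"x":27.4,"y":-10.4,"z":-1.5,"rz":-1.8},{"x":27.4,"y":-10.4,"z":-1.5,"rz":-1.8},{"x":27.4,"y":-10.4,"z":-1.5,"rz":-1.8},{"x":27.4,"y":-10.4,"z":-1.5,"rz":-1.8},{"x":27.4,"y":-10.4,"z":-1.5,"rz":-1.8},{"x":27.4,"y":-10.4,"z":-1.5,"rz":-1.8},{"x":27.4,"y":-10.4,"z":-1.5,"rz":-1.8},{"x":27.4,"y":-10.4,"z":-1.5,"rz":-1.8},{"x":27.4,"y":-10.4,"z":-1.5,"rz":-1.8}]'
python3 -m creep '[{"x":27.4,"y":-10.4,"z":-1.5,"rz":-1.8},{"x":27.4,"y":-10.4,"z":-1.5,"rz":-1.8},{"x":27.4,"y":-10.4,"z":-1.5,"rz":-1.8},{"x":27.4,"y":-10.4,"z":-1.5,"rz":-1.8},{"x":27.4,"y":-10.4,"z":-1.5,"rz":-1.8},{"x":27.4,"y":-10.4,"z":-1.5,"rz":-1.8},{"x":27.4,"y":-10.4,"z":-1.5,"rz":-1.8},{"x":27.4,"y":-10.4,"z":-1.5,"rz":-1.8},{"x":27.4,"y":-10.4,"z":-1.5,"rz":-1.8},{"x":27.4,"y":-10.4,"z":-1.5,"rz":-1.8}]'
python3 - <<'E'
from h import *
where(); plan([([543,200,200],Rt(90,30),20),([543,274,86],Rt(89.6,45),10)])
E
```

```text
t 0.3 tcp [ 164.2 -654.5  230.8] z [-0.     0.001 -1.   ] yaw_y -75.92 y_z -0.001 q [-1.48  0.29  1.58 -0.    1.28 -0.15] F [-0.1 -0.3 -0. ] op 1.001 ff 0.0
20 x { 46.8 -13.6 14.4 | 0.99 1.27 -3.7 } 50.8 4.0
10 x { -0.9 -0.0 13.6 | -0.02 1.5 0.03 } 13.6 1.5$[0]: bad value
$[0]: bad value
```

```bash
python3 -m creep '[{"x":27.4,"y":-10.4,"z":-1.5,"rx":0,"ry":0,"rz":-1.8,"grip":1},{"x":27.4,"y":-10.4,"z":-1.5,"rx":0,"ry":0,"rz":-1.8,"grip":1},{"x":27.4,"y":-10.4,"z":-1.5,"rx":0,"ry":0,"rz":-1.8,"grip":1},{"x":27.4,"y":-10.4,"z":-1.5,"rx":0,"ry":0,"rz":-1.8,"grip":1},{"x":27.4,"y":-10.4,"z":-1.5,"rx":0,"ry":0,"rz":-1.8,"grip":1},{"x":27.4,"y":-10.4,"z":-1.5,"rx":0,"ry":0,"rz":-1.8,"grip":1},{"x":27.4,"y":-10.4,"z":-1.5,"rx":0,"ry":0,"rz":-1.8,"grip":1},{"x":27.4,"y":-10.4,"z":-1.5,"rx":0,"ry":0,"rz":-1.8,"grip":1},{"x":27.4,"y":-10.4,"z":-1.5,"rx":0,"ry":0,"rz":-1.8,"grip":1},{"x":27.4,"y":-10.4,"z":-1.5,"rx":0,"ry":0,"rz":-1.8,"grip":1}]'
```

```text
time: 1.13
eef_pos: [0.3787, -0.4546, 0.2464]
tcp_rot: [0.961, 0.277, 0.0, 0.0]
contact_force: [-0.1, 0.3, 0.7]
opening: 0.999
finger_force: 0.0
```

```bash
python3 -m creep '[{"x":27.4,"y":-10.4,"z":-1.5,"rx":0,"ry":0,"rz":-1.8,"grip":1},{"x":27.4,"y":-10.4,"z":-1.5,"rx":0,"ry":0,"rz":-1.8,"grip":1},{"x":27.4,"y":-10.4,"z":-1.5,"rx":0,"ry":0,"rz":-1.8,"grip":1},{"x":27.4,"y":-10.4,"z":-1.5,"rx":0,"ry":0,"rz":-1.8,"grip":1},{"x":27.4,"y":-10.4,"z":-1.5,"rx":0,"ry":0,"rz":-1.8,"grip":1},{"x":27.4,"y":-10.4,"z":-1.5,"rx":0,"ry":0,"rz":-1.8,"grip":1},{"x":27.4,"y":-10.4,"z":-1.5,"rx":0,"ry":0,"rz":-1.8,"grip":1},{"x":27.4,"y":-10.4,"z":-1.5,"rx":0,"ry":0,"rz":-1.8,"grip":1},{"x":27.4,"y":-10.4,"z":-1.5,"rx":0,"ry":0,"rz":-1.8,"grip":1},{"x":27.4,"y":-10.4,"z":-1.5,"rx":0,"ry":0,"rz":-1.8,"grip":1}]'
python3 -m creep '[{"x":18.3,"y":-6.0,"z":8,"rx":0.52,"ry":1.44,"rz":-1.95,"grip":1},{"x":18.3,"y":-6.0,"z":8,"rx":0.52,"ry":1.44,"rz":-1.95,"grip":1},{"x":18.3,"y":-6.0,"z":8,"rx":0.52,"ry":1.44,"rz":-1.95,"grip":1},{"x":18.3,"y":-6.0,"z":8,"rx":0.52,"ry":1.44,"rz":-1.95,"grip":1},{"x":18.3,"y":-6.0,"z":8,"rx":0.52,"ry":1.44,"rz":-1.95,"grip":1},{"x":18.3,"y":-6.0,"z":8,"rx":0.52,"ry":1.44,"rz":-1.95,"grip":1},{"x":18.3,"y":-6.0,"z":8,"rx":0.52,"ry":1.44,"rz":-1.95,"grip":1},{"x":18.3,"y":-6.0,"z":8,"rx":0.52,"ry":1.44,"rz":-1.95,"grip":1},{"x":18.3,"y":-6.0,"z":8,"rx":0.52,"ry":1.44,"rz":-1.95,"grip":1},{"x":18.3,"y":-6.0,"z":8,"rx":0.52,"ry":1.44,"rz":-1.95,"grip":1}]'
python3 -m creep '[{"x":18.3,"y":-6.0,"z":8,"rx":0.52,"ry":1.44,"rz":-1.95,"grip":1},{"x":18.3,"y":-6.0,"z":8,"rx":0.52,"ry":1.44,"rz":-1.95,"grip":1},{"x":18.3,"y":-6.0,"z":8,"rx":0.52,"ry":1.44,"rz":-1.95,"grip":1},{"x":18.3,"y":-6.0,"z":8,"rx":0.52,"ry":1.44,"rz":-1.95,"grip":1},{"x":18.3,"y":-6.0,"z":8,"rx":0.52,"ry":1.44,"rz":-1.95,"grip":1},{"x":18.3,"y":-6.0,"z":8,"rx":0.52,"ry":1.44,"rz":-1.95,"grip":1},{"x":18.3,"y":-6.0,"z":8,"rx":0.52,"ry":1.44,"rz":-1.95,"grip":1},{"x":18.3,"y":-6.0,"z":8,"rx":0.52,"ry":1.44,"rz":-1.95,"grip":1},{"x":18.3,"y":-6.0,"z":8,"rx":0.52,"ry":1.44,"rz":-1.95,"grip":1},{"x":18.3,"y":-6.0,"z":8,"rx":0.52,"ry":1.44,"rz":-1.95,"grip":1}]' | tail -1
python3 - <<'E'
from h import *
where(); plan([([543.3,274,86],Rt(89.6,45),10),([543.3,334,26],Rt(89.6,45),10)])
E
```

```text
time: 1.97
eef_pos: [0.5199, -0.1992, 0.2615]
tcp_rot: [0.906, 0.424, 0.0, 0.0]
contact_force: [0.7, 0.1, -0.1]
opening: 1.0
finger_force: 0.0
time: 2.8
eef_pos: [0.5644, -0.0054, 0.2048]
tcp_rot: [0.813, 0.567, 0.094, -0.094]
contact_force: [-0.1, -0.1, -0.2]
opening: 0.999
finger_force: 0.0
finger_force: 0.0
t 3.6 tcp [542.6 200.4 200.8] z [ 0.     0.501 -0.865] yaw_y 0.09 y_z 0.001 q [-0.05  0.07  1.95  0.56  1.21 -0.28] F [ 0.5 -0.1 -0.9] op 1.003 ff 0.0
10 x { -1.0 0.0 13.6 | -0.02 1.49 0.04 } 13.7 1.5
10 x { -0.0 -0.0 8.5 | 0.0 0.0 0.0 } 8.5 0.0
```

```bash
python3 -m creep '[{"x":-1,"y":0,"z":13.6,"rx":0,"ry":1.5,"rz":0,"grip":1},{"x":-1,"y":0,"z":13.6,"rx":0,"ry":1.5,"rz":0,"grip":1},{"x":-1,"y":0,"z":13.6,"rx":0,"ry":1.5,"rz":0,"grip":1},{"x":-1,"y":0,"z":13.6,"rx":0,"ry":1.5,"rz":0,"grip":1},{"x":-1,"y":0,"z":13.6,"rx":0,"ry":1.5,"rz":0,"grip":1},{"x":-1,"y":0,"z":13.6,"rx":0,"ry":1.5,"rz":0,"grip":1},{"x":-1,"y":0,"z":13.6,"rx":0,"ry":1.5,"rz":0,"grip":1},{"x":-1,"y":0,"z":13.6,"rx":0,"ry":1.5,"rz":0,"grip":1},{"x":-1,"y":0,"z":13.6,"rx":0,"ry":1.5,"rz":0,"grip":1},{"x":-1,"y":0,"z":13.6,"rx":0,"ry":1.5,"rz":0,"grip":1}]' | grep eef
python3 -m creep '[{"x":0,"y":0,"z":8.5,"rx":0,"ry":0,"rz":0,"grip":1},{"x":0,"y":0,"z":8.5,"rx":0,"ry":0,"rz":0,"grip":1},{"x":0,"y":0,"z":8.5,"rx":0,"ry":0,"rz":0,"grip":1},{"x":0,"y":0,"z":8.5,"rx":0,"ry":0,"rz":0,"grip":1},{"x":0,"y":0,"z":8.5,"rx":0,"ry":0,"rz":0,"grip":1},{"x":0,"y":0,"z":8.5,"rx":0,"ry":0,"rz":0,"grip":1},{"x":0,"y":0,"z":8.5,"rx":0,"ry":0,"rz":0,"grip":1},{"x":0,"y":0,"z":8.5,"rx":0,"ry":0,"rz":0,"grip":1},{"x":0,"y":0,"z":8.5,"rx":0,"ry":0,"rz":0,"grip":1},{"x":0,"y":0,"z":8.5,"rx":0,"ry":0,"rz":0,"grip":1}]'
python3 - <<'E'
from h import *
where()
T=cam("top");S=cam("side")
cv2.imwrite("pics/g1.png",np.hstack([crop(T,205,255,80,100,4),crop(S,310,165,90,100,4)]))
E
```

```text
eef_pos: [0.5431, 0.2729, 0.0858]
time: 5.3
eef_pos: [0.543, 0.3334, 0.0256]
tcp_rot: [0.653, 0.653, 0.271, -0.27]
contact_force: [0.8, 0.4, -0.5]
opening: 1.001
finger_force: 0.0
t 5.3 tcp [543.  333.4  25.6] z [ 0.001  0.707 -0.707] yaw_y 0.0 y_z 0.001 q [ 0.1   0.44  1.97  1.03  0.96 -0.62] F [ 0.8  0.4 -0.5] op 1.001 ff 0.0
```

View pics/g1.png

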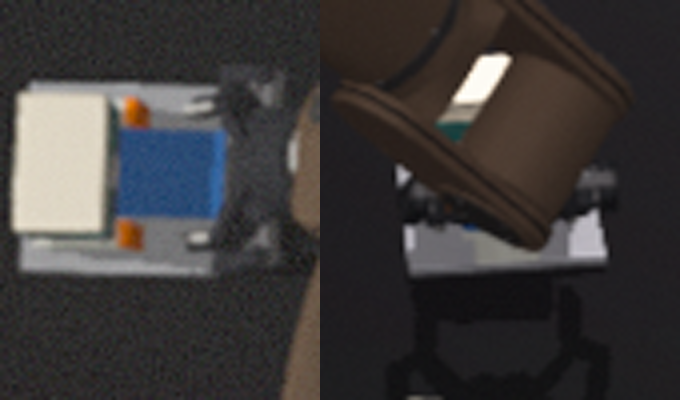

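The fingers straddle the carrier's free end: the pads are at crop (200,105) and (200,240), and the carrier's centre row is 175. I'll close on it and draw it out.

```bash
python3 -m creep '[{"x":0,"y":0,"z":0,"rx":0,"ry":0,"rz":0,"grip":0.6},{"x":0,"y":0,"z":0,"rx":0,"ry":0,"rz":0,"grip":0.6},{"x":0,"y":0,"z":0,"rx":0,"ry":0,"rz":0,"grip":0.6},{"x":0,"y":0,"z":0,"rx":0,"ry":0,"rz":0,"grip":0.6},{"x":0,"y":0,"z":0,"rx":0,"ry":0,"rz":0,"grip":0.6},{"x":0,"y":0,"z":0,"rx":0,"ry":0,"rz":0,"grip":0.6},{"x":0,"y":0,"z":0,"rx":0,"ry":0,"rz":0,"grip":0.6},{"x":0,"y":0,"z":0,"rx":0,"ry":0,"rz":0,"grip":0.6},{"x":0,"y":0,"z":0,"rx":0,"ry":0,"rz":0,"grip":0.6},{"x":0,"y":0,"z":0,"rx":0,"ry":0,"rz":0,"grip":0.6}]' 80
python3 - <<'E'
from h import *
where(); plan([([543,328,25.6],Rt(90,45),10)])
E
```

```text
time: 6.23
eef_pos: [0.5436, 0.3326, 0.0268]
tcp_rot: [0.653, 0.653, 0.271, -0.27]
contact_force: [-0.6, -4.9, 4.9]
opening: 0.732
finger_force: 88.3
t 6.2 tcp [543.6 332.6  26.8] z [ 0.001  0.708 -0.707] yaw_y -0.01 y_z 0.002 q [ 0.1   0.44  1.97  1.03  0.96 -0.62] F [-0.6 -4.9  4.9] op 0.732 ff 88.3
10 x { -0.4 -0.1 -0.2 | 0.01 -0.0 0.01 } 0.5 0.0
```

```bash
python3 -m creep '[{"x":-3.5,"y":0,"z":-3.5,"rx":0,"ry":0,"rz":0,"grip":0.6},{"x":-3.5,"y":0,"z":-3.5,"rx":0,"ry":0,"rz":0,"grip":0.6},{"x":-3.5,"y":0,"z":-3.5,"rx":0,"ry":0,"rz":0,"grip":0.6},{"x":-3.5,"y":0,"z":-3.5,"rx":0,"ry":0,"rz":0,"grip":0.6},{"x":-3.5,"y":0,"z":-3.5,"rx":0,"ry":0,"rz":0,"grip":0.6},{"x":-3.5,"y":0,"z":-3.5,"rx":0,"ry":0,"rz":0,"grip":0.6},{"x":-3.5,"y":0,"z":-3.5,"rx":0,"ry":0,"rz":0,"grip":0.6},{"x":-3.5,"y":0,"z":-3.5,"rx":0,"ry":0,"rz":0,"grip":0.6},{"x":-3.5,"y":0,"z":-3.5,"rx":0,"ry":0,"rz":0,"grip":0.6},{"x":-3.5,"y":0,"z":-3.5,"rx":0,"ry":0,"rz":0,"grip":0.6}]'
python3 -m creep '[{"x":-3.5,"y":0,"z":-3.5,"rx":0,"ry":0,"rz":0,"grip":0.6},{"x":-3.5,"y":0,"z":-3.5,"rx":0,"ry":0,"rz":0,"grip":0.6},{"x":-3.5,"y":0,"z":-3.5,"rx":0,"ry":0,"rz":0,"grip":0.6},{"x":-3.5,"y":0,"z":-3.5,"rx":0,"ry":0,"rz":0,"grip":0.6},{"x":0,"y":0,"z":0,"rx":0,"ry":0,"rz":0,"grip":0.6},{"x":0,"y":0,"z":0,"rx":0,"ry":0,"rz":0,"grip":0.6},{"x":0,"y":0,"z":0,"rx":0,"ry":0,"rz":0,"grip":0.6},{"x":0,"y":0,"z":0,"rx":0,"ry":0,"rz":0,"grip":0.6},{"x":0,"y":0,"z":0,"rx":0,"ry":0,"rz":0,"grip":0.6},{"x":0,"y":0,"z":0,"rx":0,"ry":0,"rz":0,"grip":0.6}]'
python3 - <<'E'
from h import *
where()
T=cam("top");S=cam("side")
cv2.imwrite("pics/g2.png",np.hstack([crop(T,215,255,100,100,4),crop(S,310,165,90,100,4)]))
E
```

```text
time: 7.07
eef_pos: [0.543, 0.2828, 0.0261]
tcp_rot: [0.653, 0.653, 0.271, -0.271]
contact_force: [0.6, 2.0, 1.4]
opening: 0.733
finger_force: 88.7
time: 7.9
eef_pos: [0.5434, 0.2634, 0.0261]
tcp_rot: [0.653, 0.653, 0.271, -0.27]
contact_force: [-0.1, -2.4, 1.9]
opening: 0.732
finger_force: 89.2
t 7.9 tcp [543.4 263.4  26.1] z [ 0.002  0.707 -0.707] yaw_y -0.04 y_z 0.002 q [-0.03  0.41  2.01  0.97  1.02 -0.69] F [-0.1 -2.4  1.9] op 0.732 ff 89.2
```

View pics/g2.png

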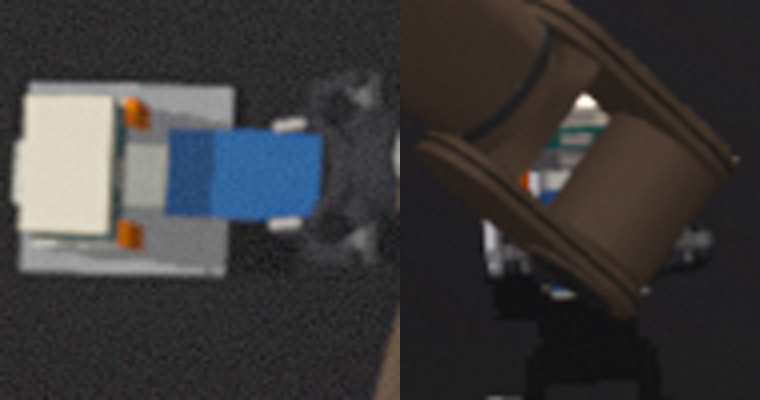

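The carrier is free of the stack. In crop (a) its ends are at display 167 and 321, and the cases rest back against the stops. I'll compute the held carrier's pose and the path to the stand.

```bash
cat >> h.py <<'E'
def hom(R,p): M=np.eye(4); M[:3,:3]=R; M[:3,3]=p; return M
def tool(): s=ctrl.get_state(); return hom(Ro.from_quat(s["tcp_rot"]).as_matrix(),np.array(s["eef_pos"])*1000)
def ang(a): a=np.radians(a); return np.array([np.cos(a),np.sin(a),0.])
def car(x,z,p): x,z=map(np.array,(x,z)); return hom(np.c_[x,np.cross(z,x),z],p)
Z=np.array([0,0,1.])
E
python3 - <<'E'
from h import *
T=cam("top")
E=back(T,[[165+321/4-.4,205+43],[165+167/4-.4,205+43]],.044)*1000; print(E)
yc=E[:,1].mean(); print(yc)
S=cam("side"); 
C=car([0,1,0],[0,0,1],[543.4,yc,38]); G=np.linalg.inv(C)@tool(); np.save("G.npy",G); print(np.round(G[:3,3],1))
for p in([475,76,140],[475,76,115]):
    M=car(-Z,ang(79.1),p)@G; print(np.round(M[:3,3],1),np.round(M[:3,2],2))
M=car(-Z,ang(79.1),[475,76,140])@G
t=tool(); plan([(t[:3,3]+[0,0,110],t[:3,:3],10),(M[:3,3],M[:3,:3],20)])
where()
E
```

```text
[[545.05773343 228.95144503]
 [543.29663714 339.83032862]]
284.39088682089687
[-20.9   0.  -11.8]
[472.7  64.4 160.9] [-0.13 -0.69 -0.71]
[472.7  64.4 135.9] [-0.13 -0.69 -0.71]
10 x { 7.8 0.0 -7.8 | 0.0 0.0 0.0 } 11.0 0.0
20 x { -11.3 -2.7 -1.7 | 0.0 -4.49 0.6 } 11.8 4.5
t 8.1 tcp [543.4 263.5  26.2] z [ 0.002  0.707 -0.707] yaw_y -0.04 y_z 0.002 q [-0.03  0.41  2.01  0.98  1.02 -0.69] F [ 0.5 -1.6  2.5] op 0.727 ff 89.2
```

```bash
python3 -m creep '[{"x":7.8,"y":0,"z":-7.8,"rx":0,"ry":0,"rz":0,"grip":0.6},{"x":7.8,"y":0,"z":-7.8,"rx":0,"ry":0,"rz":0,"grip":0.6},{"x":7.8,"y":0,"z":-7.8,"rx":0,"ry":0,"rz":0,"grip":0.6},{"x":7.8,"y":0,"z":-7.8,"rx":0,"ry":0,"rz":0,"grip":0.6},{"x":7.8,"y":0,"z":-7.8,"rx":0,"ry":0,"rz":0,"grip":0.6},{"x":7.8,"y":0,"z":-7.8,"rx":0,"ry":0,"rz":0,"grip":0.6},{"x":7.8,"y":0,"z":-7.8,"rx":0,"ry":0,"rz":0,"grip":0.6},{"x":7.8,"y":0,"z":-7.8,"rx":0,"ry":0,"rz":0,"grip":0.6},{"x":7.8,"y":0,"z":-7.8,"rx":0,"ry":0,"rz":0,"grip":0.6},{"x":7.8,"y":0,"z":-7.8,"rx":0,"ry":0,"rz":0,"grip":0.6}]' | grep -E "eef|force"
python3 -m creep '[{"x":-11.3,"y":-2.7,"z":-1.7,"rx":0,"ry":-4.49,"rz":0.6,"grip":0.6},{"x":-11.3,"y":-2.7,"z":-1.7,"rx":0,"ry":-4.49,"rz":0.6,"grip":0.6},{"x":-11.3,"y":-2.7,"z":-1.7,"rx":0,"ry":-4.49,"rz":0.6,"grip":0.6},{"x":-11.3,"y":-2.7,"z":-1.7,"rx":0,"ry":-4.49,"rz":0.6,"grip":0.6},{"x":-11.3,"y":-2.7,"z":-1.7,"rx":0,"ry":-4.49,"rz":0.6,"grip":0.6},{"x":-11.3,"y":-2.7,"z":-1.7,"rx":0,"ry":-4.49,"rz":0.6,"grip":0.6},{"x":-11.3,"y":-2.7,"z":-1.7,"rx":0,"ry":-4.49,"rz":0.6,"grip":0.6},{"x":-11.3,"y":-2.7,"z":-1.7,"rx":0,"ry":-4.49,"rz":0.6,"grip":0.6},{"x":-11.3,"y":-2.7,"z":-1.7,"rx":0,"ry":-4.49,"rz":0.6,"grip":0.6},{"x":-11.3,"y":-2.7,"z":-1.7,"rx":0,"ry":-4.49,"rz":0.6,"grip":0.6}]' | grep -E "eef|force"
python3 -m creep '[{"x":-11.3,"y":-2.7,"z":-1.7,"rx":0,"ry":-4.49,"rz":0.6,"grip":0.6},{"x":-11.3,"y":-2.7,"z":-1.7,"rx":0,"ry":-4.49,"rz":0.6,"grip":0.6},{"x":-11.3,"y":-2.7,"z":-1.7,"rx":0,"ry":-4.49,"rz":0.6,"grip":0.6},{"x":-11.3,"y":-2.7,"z":-1.7,"rx":0,"ry":-4.49,"rz":0.6,"grip":0.6},{"x":-11.3,"y":-2.7,"z":-1.7,"rx":0,"ry":-4.49,"rz":0.6,"grip":0.6},{"x":-11.3,"y":-2.7,"z":-1.7,"rx":0,"ry":-4.49,"rz":0.6,"grip":0.6},{"x":-11.3,"y":-2.7,"z":-1.7,"rx":0,"ry":-4.49,"rz":0.6,"grip":0.6},{"x":-11.3,"y":-2.7,"z":-1.7,"rx":0,"ry":-4.49,"rz":0.6,"grip":0.6},{"x":-11.3,"y":-2.7,"z":-1.7,"rx":0,"ry":-4.49,"rz":0.6,"grip":0.6},{"x":-11.3,"y":-2.7,"z":-1.7,"rx":0,"ry":-4.49,"rz":0.6,"grip":0.6}]' | grep -E "eef|force"
python3 - <<'E'
from h import *
where()
G=np.load("G.npy"); M=car(-Z,ang(79.1),[475,76,140])@G; plan([(M[:3,3],M[:3,:3],10)])
T=cam("top");S=cam("side")
cv2.imwrite("pics/g3.png",np.hstack([crop(T,295,265,100,120,4),crop(S,294,205,90,120,4)]))
E
```

```text
eef_pos: [0.5428, 0.2635, 0.1375]
contact_force: [-0.4, 0.3, -1.9]
finger_force: 88.8
eef_pos: [0.5108, 0.1573, 0.1067]
contact_force: [0.2, 0.4, -2.9]
finger_force: 88.7
eef_pos: [0.472, 0.0648, 0.1613]
contact_force: [-0.1, 0.4, -2.9]
finger_force: 88.7
t 10.6 tcp [472.   64.8 161.3] z [-0.133 -0.697 -0.705] yaw_y -10.95 y_z 0.002 q [ 0.26  0.2   1.97 -0.7   1.43  0.72] F [-0.1  0.4 -2.9] op 0.729 ff 88.7
10 x { 0.0 0.1 0.1 | -0.0 0.02 -0.02 } 0.1 0.0
```

View pics/g3.png

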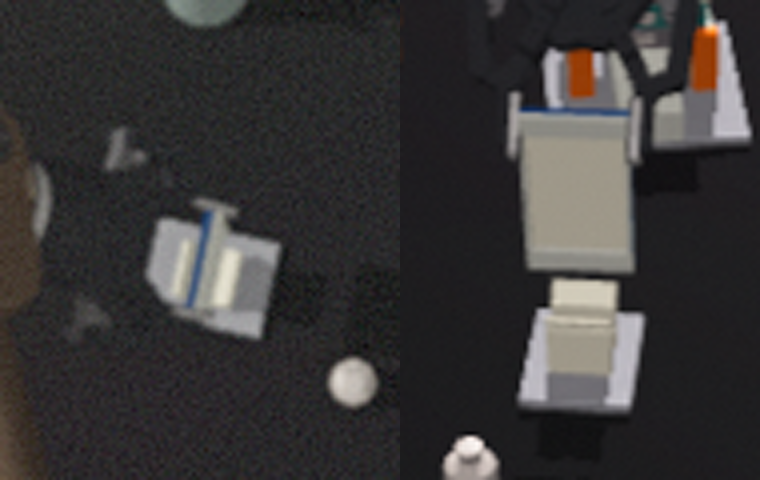

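The held carrier hangs vertically over the stand with its pocket facing −y. In the top crop, the slot is midway between the wall lips at (183,265) and (229,278).

Run:
```python
from h import *
T=cam("top");S=cam("side")
print("slot by lips",back(T,[[245+206/4-.4,205+271/4-.4]],.053)*1000)
# expected pixels in crop coordinates
f=lambda c,X,u0,v0,dx:np.round((proj(c,np.array(X)/1000)+.4-[u0,v0])*4+[dx,0],0).tolist()
h=ang(79.1); t=tool(); C=t@np.linalg.inv(np.load("G.npy")); print("carrier centre",np.round(C[:3,3],1),np.round(C[:3,0],3))
top=C@np.array([-55,0,0,1]);bot=C@np.array([55,0,0,1])
print("top: carrier top",f(T,top[:3],245,205,0),"stand lip mid",f(T,[475,76,53],245,205,0))
print("side: carrier bottom, pocket edge",f(S,bot[:3]-6*h,249,145,400))
for o in(-24,-18,-7.5,7.5,18,24): print(o,f(S,np.array([475,76,53])+o*h,249,145,400),f(T,np.array([475,76,53])+o*h,245,205,0))
```

```text
slot by lips [[476.41598361  79.33291307]]
carrier centre [474.7  76.9 139.4] [ 0.001  0.002 -1.   ]
top: carrier top [[203.0, 260.0]] stand lip mid [[211.0, 273.0]]
side: carrier bottom, pocket edge [[577.0, 268.0]]
-24 [[576.0, 328.0]] [[244.0, 280.0]]
-18 [[577.0, 321.0]] [[235.0, 278.0]]
-7.5 [[578.0, 310.0]] [[221.0, 275.0]]
7.5 [[581.0, 295.0]] [[200.0, 271.0]]
18 [[583.0, 284.0]] [[186.0, 268.0]]
24 [[584.0, 278.0]] [[178.0, 266.0]]
```

```bash
python3 -m creep '[{"x":1.1,"y":0,"z":-1.1,"rx":0,"ry":0,"rz":0,"grip":0.6},{"x":2.6,"y":0,"z":2.6,"rx":0,"ry":0,"rz":0,"grip":0.6},{"x":2.6,"y":0,"z":2.6,"rx":0,"ry":0,"rz":0,"grip":0.6},{"x":2.6,"y":0,"z":2.6,"rx":0,"ry":0,"rz":0,"grip":0.6},{"x":2.6,"y":0,"z":2.6,"rx":0,"ry":0,"rz":0,"grip":0.6},{"x":2.6,"y":0,"z":2.6,"rx":0,"ry":0,"rz":0,"grip":0.6},{"x":2.6,"y":0,"z":2.6,"rx":0,"ry":0,"rz":0,"grip":0.6},{"x":2.6,"y":0,"z":2.6,"rx":0,"ry":0,"rz":0,"grip":0.6},{"x":2.6,"y":0,"z":2.6,"rx":0,"ry":0,"rz":0,"grip":0.6},{"x":2.6,"y":0,"z":2.6,"rx":0,"ry":0,"rz":0,"grip":0.6}]' | grep -E "eef|force"
python3 -m creep '[{"x":1,"y":0,"z":1,"rx":0,"ry":0,"rz":0,"grip":0.6},{"x":1,"y":0,"z":1,"rx":0,"ry":0,"rz":0,"grip":0.6},{"x":1,"y":0,"z":1,"rx":0,"ry":0,"rz":0,"grip":0.6},{"x":1,"y":0,"z":1,"rx":0,"ry":0,"rz":0,"grip":0.6},{"x":1,"y":0,"z":1,"rx":0,"ry":0,"rz":0,"grip":0.6},{"x":1,"y":0,"z":1,"rx":0,"ry":0,"rz":0,"grip":0.6},{"x":1,"y":0,"z":1,"rx":0,"ry":0,"rz":0,"grip":0.6},{"x":1,"y":0,"z":1,"rx":0,"ry":0,"rz":0,"grip":0.6},{"x":1,"y":0,"z":1,"rx":0,"ry":0,"rz":0,"grip":0.6},{"x":1,"y":0,"z":1,"rx":0,"ry":0,"rz":0,"grip":0.6}]' | grep -E "eef|force"
python3 - <<'E'
from h import *
where(); C=tool()@np.linalg.inv(np.load("G.npy")); print("carrier centre",np.round(C[:3,3],1))
E
```

```text
eef_pos: [0.4727, 0.0662, 0.1269]
contact_force: [-0.1, 0.2, -1.4]
finger_force: 88.8
eef_pos: [0.4727, 0.0662, 0.1131]
contact_force: [0.1, 0.3, -2.3]
finger_force: 88.8
t 12.5 tcp [472.7  66.2 113.1] z [-0.132 -0.695 -0.706] yaw_y -10.8 y_z 0.001 q [ 0.26  0.27  1.98 -0.71  1.36  0.78] F [ 0.1  0.3 -2.3] op 0.731 ff 88.8
carrier centre [475.   77.8  92.2]
```

It's already in the straight part of the slot with no side force, so I'll continue down.

```bash
python3 -m creep '[{"x":1.8,"y":0,"z":1.8,"rx":0,"ry":0,"rz":0,"grip":0.6},{"x":1.8,"y":0,"z":1.8,"rx":0,"ry":0,"rz":0,"grip":0.6},{"x":1.8,"y":0,"z":1.8,"rx":0,"ry":0,"rz":0,"grip":0.6},{"x":1.8,"y":0,"z":1.8,"rx":0,"ry":0,"rz":0,"grip":0.6},{"x":1.8,"y":0,"z":1.8,"rx":0,"ry":0,"rz":0,"grip":0.6},{"x":1.8,"y":0,"z":1.8,"rx":0,"ry":0,"rz":0,"grip":0.6},{"x":1.8,"y":0,"z":1.8,"rx":0,"ry":0,"rz":0,"grip":0.6},{"x":1.8,"y":0,"z":1.8,"rx":0,"ry":0,"rz":0,"grip":0.6},{"x":1.8,"y":0,"z":1.8,"rx":0,"ry":0,"rz":0,"grip":0.6},{"x":0,"y":0,"z":0,"rx":0,"ry":0,"rz":0,"grip":0.6}]' | grep -E "eef|force"
python3 -m creep '[{"x":0.5,"y":0,"z":0.5,"rx":0,"ry":0,"rz":0,"grip":0.6},{"x":0.5,"y":0,"z":0.5,"rx":0,"ry":0,"rz":0,"grip":0.6},{"x":0.5,"y":0,"z":0.5,"rx":0,"ry":0,"rz":0,"grip":0.6},{"x":0.5,"y":0,"z":0.5,"rx":0,"ry":0,"rz":0,"grip":0.6},{"x":0.5,"y":0,"z":0.5,"rx":0,"ry":0,"rz":0,"grip":0.6},{"x":0,"y":0,"z":0,"rx":0,"ry":0,"rz":0,"grip":0.6},{"x":0,"y":0,"z":0,"rx":0,"ry":0,"rz":0,"grip":0.6},{"x":0,"y":0,"z":0,"rx":0,"ry":0,"rz":0,"grip":0.6},{"x":0,"y":0,"z":0,"rx":0,"ry":0,"rz":0,"grip":0.6},{"x":0,"y":0,"z":0,"rx":0,"ry":0,"rz":0,"grip":0.6}]' | grep -E "eef|force"
python3 - <<'E'
from h import *
where(); C=tool()@np.linalg.inv(np.load("G.npy")); print("carrier centre",np.round(C[:3,3],1))
E
```

```text
eef_pos: [0.4724, 0.0662, 0.0896]
contact_force: [0.5, -0.1, -2.1]
finger_force: 88.8
eef_pos: [0.4728, 0.0662, 0.0868]
contact_force: [0.0, -0.8, -1.8]
finger_force: 88.8
t 14.1 tcp [472.8  66.2  86.8] z [-0.132 -0.695 -0.706] yaw_y -10.8 y_z 0.001 q [ 0.26  0.32  1.99 -0.72  1.32  0.81] F [ 0.  -0.8 -1.8] op 0.727 ff 88.8
carrier centre [475.   77.8  65.9]
```

```bash
python3 -m creep '[{"x":0.4,"y":0,"z":0.4,"rx":0,"ry":0,"rz":0,"grip":0.6},{"x":0.4,"y":0,"z":0.4,"rx":0,"ry":0,"rz":0,"grip":0.6},{"x":0.4,"y":0,"z":0.4,"rx":0,"ry":0,"rz":0,"grip":0.6},{"x":0.4,"y":0,"z":0.4,"rx":0,"ry":0,"rz":0,"grip":0.6},{"x":0.3,"y":0,"z":0.3,"rx":0,"ry":0,"rz":0,"grip":0.6},{"x":0,"y":0,"z":0,"rx":0,"ry":0,"rz":0,"grip":0.6},{"x":0,"y":0,"z":0,"rx":0,"ry":0,"rz":0,"grip":0.6},{"x":0,"y":0,"z":0,"rx":0,"ry":0,"rz":0,"grip":0.6},{"x":0,"y":0,"z":0,"rx":0,"ry":0,"rz":0,"grip":0.6},{"x":0,"y":0,"z":0,"rx":0,"ry":0,"rz":0,"grip":0.6}]' | grep -E "eef|force"
python3 - <<'E'
from h import *
where(); C=tool()@np.linalg.inv(np.load("G.npy")); print("carrier centre",np.round(C[:3,3],1))
E
```

```text
eef_pos: [0.4729, 0.0661, 0.0859]
contact_force: [-1.9, 1.2, 6.5]
finger_force: 89.4
t 15.0 tcp [472.9  66.1  85.9] z [-0.133 -0.697 -0.704] yaw_y -10.85 y_z 0.001 q [ 0.26  0.32  1.98 -0.72  1.33  0.81] F [-1.9  1.2  6.5] op 0.729 ff 89.4
carrier centre [475.2  77.6  65. ]
```

The carrier is seated on the slot floor, with about 8 N pushing up. I'll release it, back off and swing over to the pocket side.

```bash
python3 -m creep '[{"x":0,"y":0,"z":0,"rx":0,"ry":0,"rz":0,"grip":0.75},{"x":0,"y":0,"z":0,"rx":0,"ry":0,"rz":0,"grip":0.8},{"x":0,"y":0,"z":0,"rx":0,"ry":0,"rz":0,"grip":1},{"x":0,"y":0,"z":0,"rx":0,"ry":0,"rz":0,"grip":1},{"x":0,"y":0,"z":0,"rx":0,"ry":0,"rz":0,"grip":1},{"x":0,"y":0,"z":0,"rx":0,"ry":0,"rz":0,"grip":1},{"x":0,"y":0,"z":-5,"rx":0,"ry":0,"rz":0,"grip":1},{"x":0,"y":0,"z":-5,"rx":0,"ry":0,"rz":0,"grip":1},{"x":0,"y":0,"z":-10,"rx":0,"ry":0,"rz":0,"grip":1},{"x":0,"y":0,"z":-10,"rx":0,"ry":0,"rz":0,"grip":1}]'
python3 -m creep '[{"x":0,"y":0,"z":-6,"rx":0,"ry":0,"rz":0,"grip":1},{"x":0,"y":0,"z":-6,"rx":0,"ry":0,"rz":0,"grip":1},{"x":0,"y":0,"z":-6,"rx":0,"ry":0,"rz":0,"grip":1},{"x":0,"y":0,"z":-6,"rx":0,"ry":0,"rz":0,"grip":1},{"x":0,"y":0,"z":-6,"rx":0,"ry":0,"rz":0,"grip":1},{"x":0,"y":0,"z":-6,"rx":0,"ry":0,"rz":0,"grip":1},{"x":0,"y":0,"z":-6,"rx":0,"ry":0,"rz":0,"grip":1},{"x":0,"y":0,"z":-6,"rx":0,"ry":0,"rz":0,"grip":1},{"x":0,"y":0,"z":-6,"rx":0,"ry":0,"rz":0,"grip":1},{"x":0,"y":0,"z":-6,"rx":0,"ry":0,"rz":0,"grip":1}]'
python3 - <<'E'
from h import *
where()
plan([([470,60,230],Rt(79.1,0),10),([466.7,34,141],Rt(79.1,45),10),([477.4,89.5,84],Rt(79.1,45),10)])
T=cam("top");S=cam("side")
cv2.imwrite("pics/g4.png",np.hstack([crop(T,295,265,100,120,4),crop(S,294,205,90,120,4)]))
E
```

```text
time: 15.8
eef_pos: [0.4768, 0.0877, 0.1059]
tcp_rot: [0.712, 0.589, -0.295, 0.245]
contact_force: [0.4, 1.1, -0.2]
opening: 0.995
finger_force: 0.0
time: 16.63
eef_pos: [0.4847, 0.1291, 0.148]
tcp_rot: [0.712, 0.589, -0.295, 0.245]
contact_force: [0.5, 0.2, -0.7]
opening: 1.0
finger_force: 0.0
t 16.6 tcp [484.7 129.1 148. ] z [-0.132 -0.696 -0.706] yaw_y -10.8 y_z 0.001 q [ 0.36  0.3   1.87 -0.65  1.48  0.79] F [ 0.5  0.2 -0.7] op 1.0 ff 0.0
10 x { -10.1 -0.1 -4.6 | 0.01 4.51 0.01 } 11.1 4.5
10 x { -5.7 0.2 7.6 | 0.0 4.5 0.0 } 9.5 4.5
10 x { -0.0 0.0 8.0 | 0.0 0.0 0.0 } 8.0 0.0
```

View pics/g4.png

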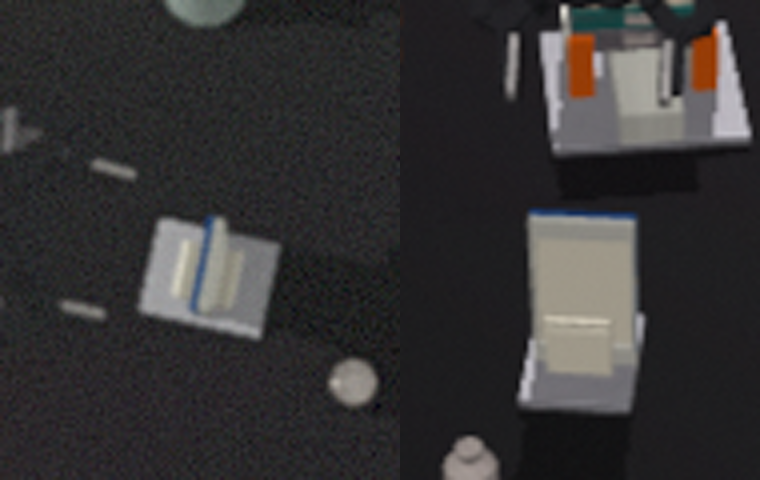

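The carrier stands upright in the slot, from crop (b) row 212 down to the stand. I'll go round to the pocket side.

```bash
python3 -m creep '[{"x":-10.1,"y":0,"z":-4.6,"rx":0,"ry":4.51,"rz":0,"grip":1},{"x":-10.1,"y":0,"z":-4.6,"rx":0,"ry":4.51,"rz":0,"grip":1},{"x":-10.1,"y":0,"z":-4.6,"rx":0,"ry":4.51,"rz":0,"grip":1},{"x":-10.1,"y":0,"z":-4.6,"rx":0,"ry":4.51,"rz":0,"grip":1},{"x":-10.1,"y":0,"z":-4.6,"rx":0,"ry":4.51,"rz":0,"grip":1},{"x":-10.1,"y":0,"z":-4.6,"rx":0,"ry":4.51,"rz":0,"grip":1},{"x":-10.1,"y":0,"z":-4.6,"rx":0,"ry":4.51,"rz":0,"grip":1},{"x":-10.1,"y":0,"z":-4.6,"rx":0,"ry":4.51,"rz":0,"grip":1},{"x":-10.1,"y":0,"z":-4.6,"rx":0,"ry":4.51,"rz":0,"grip":1},{"x":-10.1,"y":0,"z":-4.6,"rx":0,"ry":4.51,"rz":0,"grip":1}]' | grep eef
python3 -m creep '[{"x":-5.7,"y":0,"z":7.6,"rx":0,"ry":4.5,"rz":0,"grip":1},{"x":-5.7,"y":0,"z":7.6,"rx":0,"ry":4.5,"rz":0,"grip":1},{"x":-5.7,"y":0,"z":7.6,"rx":0,"ry":4.5,"rz":0,"grip":1},{"x":-5.7,"y":0,"z":7.6,"rx":0,"ry":4.5,"rz":0,"grip":1},{"x":-5.7,"y":0,"z":7.6,"rx":0,"ry":4.5,"rz":0,"grip":1},{"x":-5.7,"y":0,"z":7.6,"rx":0,"ry":4.5,"rz":0,"grip":1},{"x":-5.7,"y":0,"z":7.6,"rx":0,"ry":4.5,"rz":0,"grip":1},{"x":-5.7,"y":0,"z":7.6,"rx":0,"ry":4.5,"rz":0,"grip":1},{"x":-5.7,"y":0,"z":7.6,"rx":0,"ry":4.5,"rz":0,"grip":1},{"x":-5.7,"y":0,"z":7.6,"rx":0,"ry":4.5,"rz":0,"grip":1}]' | grep eef
python3 - <<'E'
from h import *
where()
plan([([477.2,89.5,84],Rt(79.2,45),10)])
E
```

```text
eef_pos: [0.4713, 0.0591, 0.2305]
eef_pos: [0.4665, 0.0329, 0.1407]
t 18.4 tcp [466.5  32.9 140.7] z [ 0.135  0.697 -0.704] yaw_y -10.86 y_z 0.002 q [-0.54  0.01  2.22  0.76  1.33 -0.7 ] F [ 0.6 -0.3  0.5] op 1.0 ff 0.0
10 x { 0.0 -0.0 8.1 | 0.01 -0.02 0.01 } 8.1 0.0
```

```bash
python3 -m creep '[{"x":0,"y":0,"z":8.1,"rx":0,"ry":0,"rz":0,"grip":1},{"x":0,"y":0,"z":8.1,"rx":0,"ry":0,"rz":0,"grip":1},{"x":0,"y":0,"z":8.1,"rx":0,"ry":0,"rz":0,"grip":1},{"x":0,"y":0,"z":8.1,"rx":0,"ry":0,"rz":0,"grip":1},{"x":0,"y":0,"z":8.1,"rx":0,"ry":0,"rz":0,"grip":1},{"x":0,"y":0,"z":8.1,"rx":0,"ry":0,"rz":0,"grip":1},{"x":0,"y":0,"z":8.1,"rx":0,"ry":0,"rz":0,"grip":1},{"x":0,"y":0,"z":8.1,"rx":0,"ry":0,"rz":0,"grip":1},{"x":0,"y":0,"z":8.1,"rx":0,"ry":0,"rz":0,"grip":1},{"x":0,"y":0,"z":8.1,"rx":0,"ry":0,"rz":0,"grip":1}]' | grep -E "eef|force"
python3 -m creep '[{"x":0,"y":0,"z":0,"rx":0,"ry":0,"rz":0,"grip":0.8},{"x":0,"y":0,"z":0,"rx":0,"ry":0,"rz":0,"grip":0.6},{"x":0,"y":0,"z":0,"rx":0,"ry":0,"rz":0,"grip":0.6},{"x":0,"y":0,"z":0,"rx":0,"ry":0,"rz":0,"grip":0.6},{"x":0,"y":0,"z":0,"rx":0,"ry":0,"rz":0,"grip":0.6},{"x":0,"y":0,"z":0,"rx":0,"ry":0,"rz":0,"grip":0.6},{"x":0,"y":0,"z":0,"rx":0,"ry":0,"rz":0,"grip":0.6},{"x":0,"y":0,"z":0,"rx":0,"ry":0,"rz":0,"grip":0.6},{"x":0,"y":0,"z":0,"rx":0,"ry":0,"rz":0,"grip":0.6},{"x":0,"y":0,"z":0,"rx":0,"ry":0,"rz":0,"grip":0.6}]' 80
python3 - <<'E'
from h import *
where()
# carrier standing, centre z 63
C=car(-Z,ang(79.15),[475.1,77.7,63]); G=np.linalg.inv(C)@tool(); np.save("G2.npy",G); print(np.round(G[:3,3],1))
t=tool(); d=t[:3,:3].T@Z; print("up in tool",np.round(d,3))
h=ang(111.2)
for p in([556,-169.5,110],[556,-169.5,43]):
    M=car(-h,-Z,p)@G; print(np.round(M[:3,3],1),np.round(M[:3,2],2))
M=car(-h,-Z,[556,-169.5,110])@G
plan([(t[:3,3]+[0,0,70],t[:3,:3],10),(M[:3,3],M[:3,:3],20)])
E
```

```text
eef_pos: [0.4773, 0.0904, 0.083]
contact_force: [-0.4, 0.1, -0.4]
finger_force: 0.0
time: 20.07
eef_pos: [0.4774, 0.0896, 0.0837]
tcp_rot: [0.712, 0.589, 0.296, -0.244]
contact_force: [0.0, 0.1, 0.1]
opening: 0.731
finger_force: 86.9
t 20.1 tcp [477.4  89.6  83.7] z [ 0.134  0.695 -0.707] yaw_y -10.81 y_z 0.001 q [-0.41  0.12  2.24  0.85  1.17 -0.73] F [0.  0.1 0.1] op 0.731 ff 86.9
[-20.7  -0.   12.1]
up in tool [ 0.708  0.001 -0.707]
[ 548.5 -150.2   97.9] [ 0.26 -0.66 -0.71]
[ 548.5 -150.2   30.9] [ 0.26 -0.66 -0.71]
10 x { 5.0 0.0 -4.9 | 0.0 0.0 0.0 } 7.0 0.0
20 x { -13.8 2.2 2.8 | 0.01 -4.37 -1.78 } 14.3 4.7
```

```bash
python3 -m creep '[{"x":2,"y":0,"z":-2,"rx":0,"ry":0,"rz":0,"grip":0.6},{"x":5,"y":0,"z":-5,"rx":0,"ry":0,"rz":0,"grip":0.6},{"x":7,"y":0,"z":-7,"rx":0,"ry":0,"rz":0,"grip":0.6},{"x":7,"y":0,"z":-7,"rx":0,"ry":0,"rz":0,"grip":0.6},{"x":7,"y":0,"z":-7,"rx":0,"ry":0,"rz":0,"grip":0.6},{"x":7,"y":0,"z":-7,"rx":0,"ry":0,"rz":0,"grip":0.6},{"x":7,"y":0,"z":-7,"rx":0,"ry":0,"rz":0,"grip":0.6},{"x":7,"y":0,"z":-7,"rx":0,"ry":0,"rz":0,"grip":0.6},{"x":7,"y":0,"z":-7,"rx":0,"ry":0,"rz":0,"grip":0.6},{"x":7,"y":0,"z":-7,"rx":0,"ry":0,"rz":0,"grip":0.6}]' | grep -E "eef|force"
python3 - <<'E'
from h import *
where(); G=np.load("G2.npy"); M=car(-ang(111.2),-Z,[556,-169.5,120])@G
plan([(M[:3,3],M[:3,:3],20)])
S=cam("side"); cv2.imwrite("pics/g5.png",crop(S,294,190,130,140,4))
E
```

```text
eef_pos: [0.4771, 0.0897, 0.1738]
contact_force: [0.3, 0.1, -2.2]
finger_force: 87.1
t 20.9 tcp [477.1  89.7 173.8] z [ 0.133  0.695 -0.707] yaw_y -10.8 y_z 0.001 q [-0.41 -0.06  2.21  0.8   1.31 -0.57] F [ 0.3  0.1 -2.2] op 0.733 ff 87.1
20 x { -13.9 2.2 3.3 | 0.01 -4.37 -1.78 } 14.4 4.7
```

View pics/g5.png

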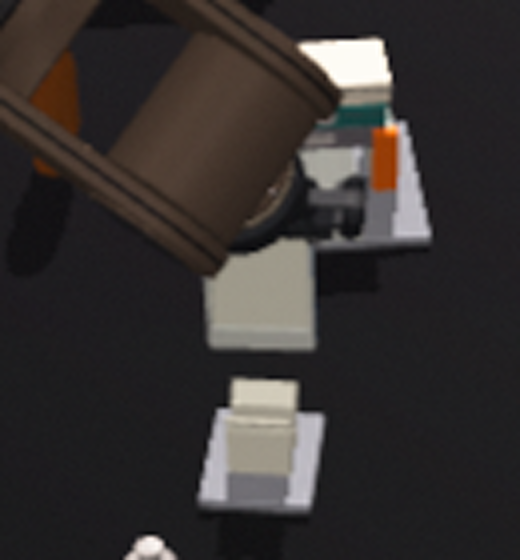

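Lifted clear: the carrier's lower edge is at crop (262,348). Next I'll swing it over the stage.

```bash
python3 -m creep '[{"x":-13.9,"y":2.2,"z":3.3,"rx":0,"ry":-4.37,"rz":-1.78,"grip":0.6},{"x":-13.9,"y":2.2,"z":3.3,"rx":0,"ry":-4.37,"rz":-1.78,"grip":0.6},{"x":-13.9,"y":2.2,"z":3.3,"rx":0,"ry":-4.37,"rz":-1.78,"grip":0.6},{"x":-13.9,"y":2.2,"z":3.3,"rx":0,"ry":-4.37,"rz":-1.78,"grip":0.6},{"x":-13.9,"y":2.2,"z":3.3,"rx":0,"ry":-4.37,"rz":-1.78,"grip":0.6},{"x":-13.9,"y":2.2,"z":3.3,"rx":0,"ry":-4.37,"rz":-1.78,"grip":0.6},{"x":-13.9,"y":2.2,"z":3.3,"rx":0,"ry":-4.37,"rz":-1.78,"grip":0.6},{"x":-13.9,"y":2.2,"z":3.3,"rx":0,"ry":-4.37,"rz":-1.78,"grip":0.6},{"x":-13.9,"y":2.2,"z":3.3,"rx":0,"ry":-4.37,"rz":-1.78,"grip":0.6},{"x":-13.9,"y":2.2,"z":3.3,"rx":0,"ry":-4.37,"rz":-1.78,"grip":0.6}]' | grep -E "eef|force"
python3 -m creep '[{"x":-13.9,"y":2.2,"z":3.3,"rx":0,"ry":-4.37,"rz":-1.78,"grip":0.6},{"x":-13.9,"y":2.2,"z":3.3,"rx":0,"ry":-4.37,"rz":-1.78,"grip":0.6},{"x":-13.9,"y":2.2,"z":3.3,"rx":0,"ry":-4.37,"rz":-1.78,"grip":0.6},{"x":-13.9,"y":2.2,"z":3.3,"rx":0,"ry":-4.37,"rz":-1.78,"grip":0.6},{"x":-13.9,"y":2.2,"z":3.3,"rx":0,"ry":-4.37,"rz":-1.78,"grip":0.6},{"x":-13.9,"y":2.2,"z":3.3,"rx":0,"ry":-4.37,"rz":-1.78,"grip":0.6},{"x":-13.9,"y":2.2,"z":3.3,"rx":0,"ry":-4.37,"rz":-1.78,"grip":0.6},{"x":-13.9,"y":2.2,"z":3.3,"rx":0,"ry":-4.37,"rz":-1.78,"grip":0.6},{"x":-13.9,"y":2.2,"z":3.3,"rx":0,"ry":-4.37,"rz":-1.78,"grip":0.6},{"x":-13.9,"y":2.2,"z":3.3,"rx":0,"ry":-4.37,"rz":-1.78,"grip":0.6}]' | grep -E "eef|force"
python3 - <<'E'
from h import *
where(); G=np.load("G2.npy"); M=car(-ang(111.2),-Z,[556,-169.5,60])@G
plan([(M[:3,3],M[:3,:3],10)])
T=cam("top");S=cam("side"); cv2.imwrite("pics/g6.png",np.hstack([crop(T,375,240,90,110,4),crop(S,340,290,100,110,4)]))
f=lambda c,X,u,v,dx:np.round((proj(c,np.array(X)/1000)+.4-[u,v])*4+[dx,0],0).tolist()
C=tool()@np.linalg.inv(G); print(np.round(C[:3,3],1))
P=[(C@np.array([a,b,-6,1]))[:3] for a,b in((55,32),(55,-32),(-55,-32),(-55,32))]
print("pred top",f(T,P,330,185,0)); print("pred side",f(S,P,290,235,360))
E
```

```text
eef_pos: [0.498, -0.0211, 0.0879]
contact_force: [-0.5, -0.5, -1.8]
finger_force: 87.2
eef_pos: [0.5494, -0.1508, 0.107]
contact_force: [0.2, -0.1, -2.6]
finger_force: 87.3
t 22.6 tcp [ 549.4 -150.8  107. ] z [ 0.258 -0.66  -0.706] yaw_y 21.29 y_z 0.001 q [-0.18  0.14  2.16 -1.14  0.73  0.3 ] F [ 0.2 -0.1 -2.6] op 0.729 ff 87.3
10 x { 4.2 -0.1 4.1 | 0.01 0.02 -0.01 } 5.9 0.0
[ 556.5 -169.6  118.1]
pred top [[320.0, 249.0], [286.0, 162.0], [137.0, 217.0], [171.0, 304.0]]
pred side [[567.0, 208.0], [675.0, 166.0], [569.0, 40.0], [465.0, 77.0]]
```

View pics/g6.png

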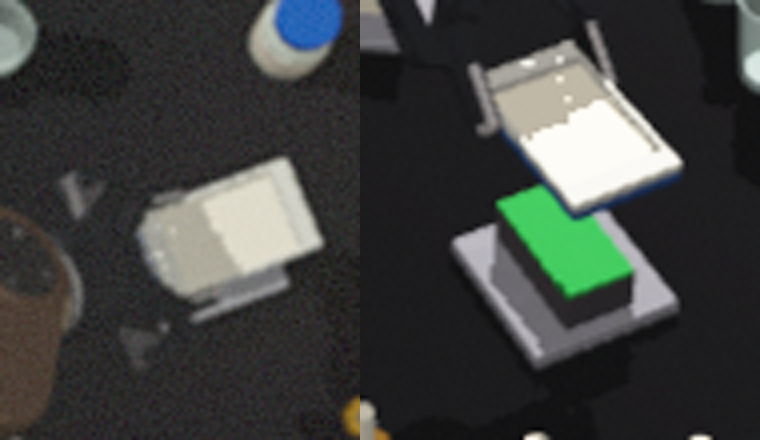

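The carrier is pocket up above the stage. Its free corners are at crop (323,245) and (287,158) from the top, and (578,204) and (682,163) from the side. That is 1–2 px off the prediction, so I'll lower it and measure it against the stage at nearly the same height.

```bash
python3 -m creep '[{"x":4.9,"y":0,"z":4.9,"rx":0,"ry":0,"rz":0,"grip":0.6},{"x":4.9,"y":0,"z":4.9,"rx":0,"ry":0,"rz":0,"grip":0.6},{"x":4.9,"y":0,"z":4.9,"rx":0,"ry":0,"rz":0,"grip":0.6},{"x":4.9,"y":0,"z":4.9,"rx":0,"ry":0,"rz":0,"grip":0.6},{"x":4.9,"y":0,"z":4.9,"rx":0,"ry":0,"rz":0,"grip":0.6},{"x":4.9,"y":0,"z":4.9,"rx":0,"ry":0,"rz":0,"grip":0.6},{"x":4.9,"y":0,"z":4.9,"rx":0,"ry":0,"rz":0,"grip":0.6},{"x":4.9,"y":0,"z":4.9,"rx":0,"ry":0,"rz":0,"grip":0.6},{"x":4.9,"y":0,"z":4.9,"rx":0,"ry":0,"rz":0,"grip":0.6},{"x":4.9,"y":0,"z":4.9,"rx":0,"ry":0,"rz":0,"grip":0.6}]' | grep -E "eef|force"
python3 - <<'E'
from h import *
where(); G=np.load("G2.npy")
T=cam("top");S=cam("side"); cv2.imwrite("pics/g7.png",np.hstack([crop(T,380,250,80,90,5),crop(S,345,295,80,90,5)]))
f=lambda c,X,u,v,dx:np.round((proj(c,np.array(X)/1000)+.4-[u,v])*5+[dx,0],0).tolist()
C=tool()@np.linalg.inv(G); print(np.round(C[:3,3],1))
P=[(C@np.array([a,b,-6,1]))[:3] for a,b in((55,32),(55,-32),(-55,-32),(-55,32))]
print("pred top",f(T,P,340,205,0)); print("pred side",f(S,P,305,250,400))
# stage base outline as the fit has it
B=[np.append(np.array([556,-169.5])+a*ang(111.2)[:2]+b*ang(201.2)[:2],10) for a,b in((50,45),(50,-45),(-50,-45),(-50,45))]
print("base top",f(T,B,340,205,0)); print("base side",f(S,B,305,250,400))
E
```

```text
eef_pos: [0.5496, -0.1504, 0.037]
contact_force: [-0.7, -0.3, -2.2]
finger_force: 87.3
t 23.6 tcp [ 549.6 -150.4   37. ] z [ 0.258 -0.658 -0.707] yaw_y 21.33 y_z 0.001 q [-0.18  0.28  2.16 -1.3   0.67  0.51] F [-0.7 -0.3 -2.2] op 0.731 ff 87.3
[ 556.2 -169.6   48.2]
pred top [[327.0, 226.0], [286.0, 122.0], [109.0, 188.0], [149.0, 292.0]]
pred side [[578.0, 302.0], [709.0, 250.0], [581.0, 92.0], [456.0, 138.0]]
base top [[156.0, 316.0], [101.0, 174.0], [258.0, 117.0], [313.0, 257.0]]
base side [[435.0, 225.0], [609.0, 159.0], [723.0, 302.0], [543.0, 375.0]]
```

View pics/g7.png

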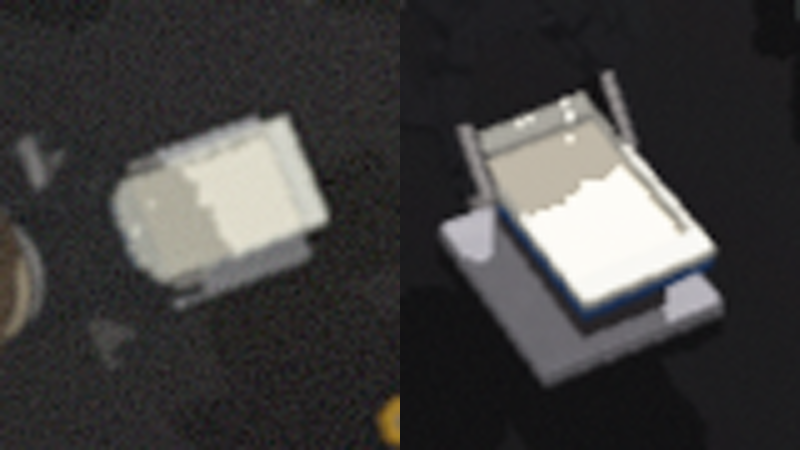

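```bash
python3 -m creep '[{"x":0.7,"y":-0.65,"z":-0.7,"rx":0,"ry":0,"rz":0,"grip":0.6},{"x":0.7,"y":-0.65,"z":-0.7,"rx":0,"ry":0,"rz":0,"grip":0.6},{"x":0.7,"y":0,"z":0.7,"rx":0,"ry":0,"rz":0,"grip":0.6},{"x":0.7,"y":0,"z":0.7,"rx":0,"ry":0,"rz":0,"grip":0.6},{"x":0.7,"y":0,"z":0.7,"rx":0,"ry":0,"rz":0,"grip":0.6},{"x":0.5,"y":0,"z":0.5,"rx":0,"ry":0,"rz":0,"grip":0.6},{"x":0,"y":0,"z":0,"rx":0,"ry":0,"rz":0,"grip":0.6},{"x":0,"y":0,"z":0,"rx":0,"ry":0,"rz":0,"grip":0.6},{"x":0,"y":0,"z":0,"rx":0,"ry":0,"rz":0,"grip":0.6},{"x":0,"y":0,"z":0,"rx":0,"ry":0,"rz":0,"grip":0.6}]' | grep -E "eef|force"
python3 -m creep '[{"x":0.3,"y":0,"z":0.3,"rx":0,"ry":0,"rz":0,"grip":0.6},{"x":0.3,"y":0,"z":0.3,"rx":0,"ry":0,"rz":0,"grip":0.6},{"x":0.3,"y":0,"z":0.3,"rx":0,"ry":0,"rz":0,"grip":0.6},{"x":0,"y":0,"z":0,"rx":0,"ry":0,"rz":0,"grip":0.6},{"x":0,"y":0,"z":0,"rx":0,"ry":0,"rz":0,"grip":0.6},{"x":0,"y":0,"z":0,"rx":0,"ry":0,"rz":0,"grip":0.6},{"x":0,"y":0,"z":0,"rx":0,"ry":0,"rz":0,"grip":0.6},{"x":0,"y":0,"z":0,"rx":0,"ry":0,"rz":0,"grip":0.6},{"x":0,"y":0,"z":0,"rx":0,"ry":0,"rz":0,"grip":0.6},{"x":0,"y":0,"z":0,"rx":0,"ry":0,"rz":0,"grip":0.6}]' | grep -E "eef|force"
python3 - <<'E'
from h import *
where(); C=tool()@np.linalg.inv(np.load("G2.npy")); print(np.round(C[:3,3],1))
E
```

```text
eef_pos: [0.5477, -0.1491, 0.0342]
contact_force: [-0.3, 0.4, -2.0]
finger_force: 87.2
eef_pos: [0.5477, -0.1491, 0.0329]
contact_force: [0.1, -0.2, -2.0]
finger_force: 87.2
t 25.3 tcp [ 547.7 -149.1   32.9] z [ 0.258 -0.658 -0.707] yaw_y 21.32 y_z 0.001 q [-0.18  0.29  2.17 -1.31  0.67  0.53] F [ 0.1 -0.2 -2. ] op 0.729 ff 87.2
[ 555.2 -168.4   45. ]
```

```bash
python3 -m creep '[{"x":0.3,"y":0,"z":0.3,"rx":0,"ry":0,"rz":0,"grip":0.6},{"x":0.3,"y":0,"z":0.3,"rx":0,"ry":0,"rz":0,"grip":0.6},{"x":0.3,"y":0,"z":0.3,"rx":0,"ry":0,"rz":0,"grip":0.6},{"x":0.3,"y":0,"z":0.3,"rx":0,"ry":0,"rz":0,"grip":0.6},{"x":0,"y":0,"z":0,"rx":0,"ry":0,"rz":0,"grip":0.6},{"x":0,"y":0,"z":0,"rx":0,"ry":0,"rz":0,"grip":0.6},{"x":0,"y":0,"z":0,"rx":0,"ry":0,"rz":0,"grip":0.6},{"x":0,"y":0,"z":0,"rx":0,"ry":0,"rz":0,"grip":0.6},{"x":0,"y":0,"z":0,"rx":0,"ry":0,"rz":0,"grip":0.6},{"x":0,"y":0,"z":0,"rx":0,"ry":0,"rz":0,"grip":0.6}]' | grep -E "eef|force"
python3 -m creep '[{"x":0.3,"y":0,"z":0.3,"rx":0,"ry":0,"rz":0,"grip":0.6},{"x":0.3,"y":0,"z":0.3,"rx":0,"ry":0,"rz":0,"grip":0.6},{"x":0,"y":0,"z":0,"rx":0,"ry":0,"rz":0,"grip":0.6},{"x":0,"y":0,"z":0,"rx":0,"ry":0,"rz":0,"grip":0.6},{"x":0,"y":0,"z":0,"rx":0,"ry":0,"rz":0,"grip":0.6},{"x":0,"y":0,"z":0,"rx":0,"ry":0,"rz":0,"grip":0.6},{"x":0,"y":0,"z":0,"rx":0,"ry":0,"rz":0,"grip":0.6},{"x":0,"y":0,"z":0,"rx":0,"ry":0,"rz":0,"grip":0.6},{"x":0,"y":0,"z":0,"rx":0,"ry":0,"rz":0,"grip":0.6},{"x":0,"y":0,"z":0,"rx":0,"ry":0,"rz":0,"grip":0.6}]' | grep -E "eef|force"
python3 - <<'E'
from h import *
where(); C=tool()@np.linalg.inv(np.load("G2.npy")); print(np.round(C[:3,3],1))
E
```

```text
eef_pos: [0.5478, -0.1492, 0.0314]
contact_force: [-1.2, -0.0, 0.4]
finger_force: 87.6
eef_pos: [0.5479, -0.1493, 0.0314]
contact_force: [-3.8, 3.4, 6.5]
finger_force: 88.4
t 27.0 tcp [ 547.9 -149.3   31.4] z [ 0.258 -0.66  -0.706] yaw_y 21.29 y_z 0.001 q [-0.18  0.29  2.17 -1.32  0.67  0.53] F [-3.8  3.4  6.5] op 0.733 ff 88.4
[ 555.4 -168.6   43.6]
```

```bash
python3 -m creep '[{"x":0,"y":0,"z":0,"rx":0,"ry":0,"rz":0,"grip":0.75},{"x":0,"y":0,"z":0,"rx":0,"ry":0,"rz":0,"grip":0.8},{"x":0,"y":0,"z":0,"rx":0,"ry":0,"rz":0,"grip":1},{"x":0,"y":0,"z":0,"rx":0,"ry":0,"rz":0,"grip":1},{"x":0,"y":0,"z":0,"rx":0,"ry":0,"rz":0,"grip":1},{"x":0,"y":0,"z":0,"rx":0,"ry":0,"rz":0,"grip":1},{"x":0,"y":0,"z":-5,"rx":0,"ry":0,"rz":0,"grip":1},{"x":0,"y":0,"z":-8,"rx":0,"ry":0,"rz":0,"grip":1},{"x":0,"y":0,"z":-12,"rx":0,"ry":0,"rz":0,"grip":1},{"x":0,"y":0,"z":-12,"rx":0,"ry":0,"rz":0,"grip":1}]' | grep -E "eef|force"
python3 -m creep '[{"x":0,"y":0,"z":-15,"rx":0,"ry":0,"rz":0,"grip":1},{"x":0,"y":0,"z":-15,"rx":0,"ry":0,"rz":0,"grip":1},{"x":0,"y":0,"z":-15,"rx":0,"ry":0,"rz":0,"grip":1},{"x":0,"y":0,"z":-15,"rx":0,"ry":0,"rz":0,"grip":1},{"x":0,"y":0,"z":-15,"rx":0,"ry":0,"rz":0,"grip":1},{"x":0,"y":0,"z":-15,"rx":0,"ry":0,"rz":0,"grip":1},{"x":0,"y":0,"z":-15,"rx":0,"ry":0,"rz":0,"grip":1},{"x":0,"y":0,"z":-15,"rx":0,"ry":0,"rz":0,"grip":1},{"x":0,"y":0,"z":-15,"rx":0,"ry":0,"rz":0,"grip":1},{"x":0,"y":0,"z":-15,"rx":0,"ry":0,"rz":0,"grip":1}]' | grep -E "eef|force"
python3 - <<'E'
from h import *
where()
T=cam("top");S=cam("side"); cv2.imwrite("pics/g8.png",np.vstack([np.hstack([crop(T,382,248,80,60,5),crop(S,342,295,80,60,5)]),np.hstack([crop(T,440,262,80,60,5),crop(S,330,370,80,60,5)])]))
f=lambda c,X,u,v,dx:np.round((proj(c,np.array(X)/1000)+.4-[u,v])*5+[dx,0],0).tolist()
P=[np.append(np.array([555.4,-168.6])+a*ang(111.3)[:2]+b*ang(201.3)[:2],49) for a,b in((55,32),(55,-32),(-55,-32),(-55,32))]
print("pred top",f(T,P,342,218,0)); print("pred side",f(S,P,302,265,400))
B=[np.append(np.array([556,-169.5])+a*ang(111.2)[:2]+b*ang(201.2)[:2],10) for a,b in((50,45),(50,-45),(-50,-45),(-50,45))]
print("base top",f(T,B,342,218,0)); print("base side",f(S,B,302,265,400))
E
```

```text
eef_pos: [0.5377, -0.1242, 0.0569]
contact_force: [0.8, -0.4, -0.5]
finger_force: 0.0
eef_pos: [0.4988, -0.025, 0.1635]
contact_force: [-0.0, -0.3, 0.6]
finger_force: 0.0
t 28.6 tcp [498.8 -25.  163.5] z [ 0.258 -0.658 -0.708] yaw_y 21.36 y_z 0.002 q [ 0.09 -0.03  2.21 -0.97  0.97  0.3 ] F [-0.  -0.3  0.6] op 1.002 ff 0.0
pred top [[136.0, 229.0], [96.0, 125.0], [273.0, 60.0], [314.0, 163.0]]
pred side [[469.0, 71.0], [594.0, 24.0], [721.0, 181.0], [591.0, 234.0]]
base top [[146.0, 251.0], [91.0, 109.0], [248.0, 52.0], [303.0, 192.0]]
base side [[450.0, 150.0], [624.0, 84.0], [738.0, 227.0], [558.0, 300.0]]
```

View pics/g8.png

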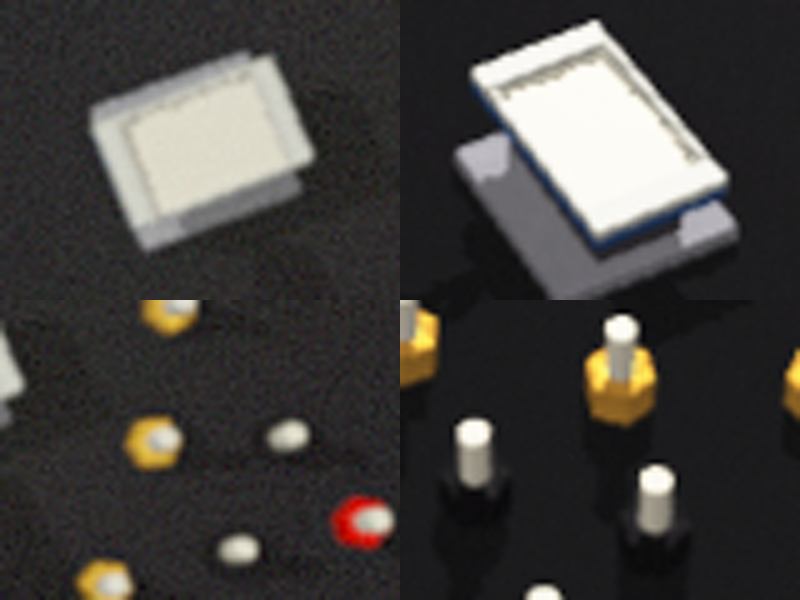

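The carrier lies pocket up on the stage. Its side-crop corners (472,73), (598,20), (727,180) and (597,233) agree with the stage to about 1 mm. Next I'll get the cells' positions and yaws from the outlines.

```bash
cat > cells.py <<'E'
from h import *
def hexpts(x,y,yaw):
    a=yaw+np.pi/6+np.arange(6)*np.pi/3; r=.025/np.sqrt(3)
    H=np.array([[x+r*np.cos(i),y+r*np.sin(i),z] for z in(0,.018) for i in a])
    a=np.arange(16)*np.pi/8; K=np.array([[x+.006*np.cos(i),y+.006*np.sin(i),z] for z in(.018,.044) for i in a]); return H,K
k=6
def fitcells(cams):
    found=back(cams[1],[b[2] for b in blobs(mask(cams[1],lambda h,s,v:(h>12)&(h<30)&(s>120)&(v>60)),60) if b[2][1]>250],.012)
    for g in found:
        D=[]
        for c in cams:
            q=proj(c,[*g,.02])[0].round().astype(int); sub=c["color"][q[1]-16:q[1]+17,q[0]-16:q[0]+17].astype(np.float32)
            sub=cv2.resize(sub,None,fx=k,fy=k,interpolation=cv2.INTER_CUBIC).max(2); D.append((c,q,np.clip((sub-45)/60,0,1)))
        def cost(p):
            e=0
            for c,q,m in D:
                im=np.zeros(m.shape,np.float32)
                for Q in hexpts(*p): cv2.fillConvexPoly(im,cv2.convexHull(((proj(c,Q)-q+16.5)*k).astype(np.float32)).round().astype(np.int32),1.)
                im=cv2.GaussianBlur(im,(0,0),2.5); e+=((im-m)**2).sum()
            return e
        best=[]
        for yaw in np.arange(0,60,5):
            from scipy.optimize import minimize
            r=minimize(lambda x:cost((x[0],x[1],np.radians(yaw))),g,method="Nelder-Mead",options=dict(initial_simplex=[g,g+[.004,0],g+[0,.004]],xatol=2e-4,maxiter=40)); best.append((r.fun,yaw,r.x))
        b=min(best,key=lambda t:t[0]); print(np.round(b[2]*1000,1),"yaw",b[1],[round(x[0]) for x in best])
if __name__=="__main__": fitcells([cam("top"),cam("side")])
E
python3 cells.py
```

```text
[ 436.5 -284.3] yaw 45 [997, 1025, 1081, 1086, 1064, 1029, 990, 881, 865, 805, 855, 955]
[ 521.5 -313.9] yaw 10 [1037, 1017, 1001, 1036, 1145, 1148, 1168, 1182, 1175, 1197, 1204, 1095]
[ 602.7 -324.8] yaw 20 [1072, 1056, 1010, 982, 937, 943, 957, 989, 1054, 1167, 1150, 1094]
```

Run:
```python
from h import *
plan([([600.8,-324.8,110],Rt(112),20)])
```

```text
20 x { -13.7 -0.8 9.0 | -0.01 2.25 -0.03 } 16.4 2.2
```

```bash
python3 -m creep '[{"x":-13.7,"y":-0.8,"z":9,"rx":0,"ry":2.25,"rz":-0.03,"grip":0.55},{"x":-13.7,"y":-0.8,"z":9,"rx":0,"ry":2.25,"rz":-0.03,"grip":0.55},{"x":-13.7,"y":-0.8,"z":9,"rx":0,"ry":2.25,"rz":-0.03,"grip":0.55},{"x":-13.7,"y":-0.8,"z":9,"rx":0,"ry":2.25,"rz":-0.03,"grip":0.55},{"x":-13.7,"y":-0.8,"z":9,"rx":0,"ry":2.25,"rz":-0.03,"grip":0.55},{"x":-13.7,"y":-0.8,"z":9,"rx":0,"ry":2.25,"rz":-0.03,"grip":0.55},{"x":-13.7,"y":-0.8,"z":9,"rx":0,"ry":2.25,"rz":-0.03,"grip":0.55},{"x":-13.7,"y":-0.8,"z":9,"rx":0,"ry":2.25,"rz":-0.03,"grip":0.55},{"x":-13.7,"y":-0.8,"z":9,"rx":0,"ry":2.25,"rz":-0.03,"grip":0.55},{"x":-13.7,"y":-0.8,"z":9,"rx":0,"ry":2.25,"rz":-0.03,"grip":0.55}]' 30 | grep -E "eef|force"
python3 -m creep '[{"x":-13.7,"y":-0.8,"z":9,"rx":0,"ry":2.25,"rz":-0.03,"grip":0.55},{"x":-13.7,"y":-0.8,"z":9,"rx":0,"ry":2.25,"rz":-0.03,"grip":0.55},{"x":-13.7,"y":-0.8,"z":9,"rx":0,"ry":2.25,"rz":-0.03,"grip":0.55},{"x":-13.7,"y":-0.8,"z":9,"rx":0,"ry":2.25,"rz":-0.03,"grip":0.55},{"x":-13.7,"y":-0.8,"z":9,"rx":0,"ry":2.25,"rz":-0.03,"grip":0.55},{"x":-13.7,"y":-0.8,"z":9,"rx":0,"ry":2.25,"rz":-0.03,"grip":0.55},{"x":-13.7,"y":-0.8,"z":9,"rx":0,"ry":2.25,"rz":-0.03,"grip":0.55},{"x":-13.7,"y":-0.8,"z":9,"rx":0,"ry":2.25,"rz":-0.03,"grip":0.55},{"x":-13.7,"y":-0.8,"z":9,"rx":0,"ry":2.25,"rz":-0.03,"grip":0.55},{"x":-13.7,"y":-0.8,"z":9,"rx":0,"ry":2.25,"rz":-0.03,"grip":0.55}]' | grep -E "eef|force|open"
python3 - <<'E'
from h import *
where(); plan([([600.8,-324.8,2],Rt(112),10)])
E
```

```text
eef_pos: [0.551, -0.1819, 0.1659]
contact_force: [0.1, -0.4, -0.2]
finger_force: 0.0
eef_pos: [0.5994, -0.3261, 0.107]
contact_force: [-0.3, 0.8, 0.5]
opening: 0.551
finger_force: 0.0
t 30.5 tcp [ 599.4 -326.1  107. ] z [-0.005  0.002 -1.   ] yaw_y 21.79 y_z -0.004 q [-0.65  0.42  1.64 -0.    1.08 -1.03] F [-0.3  0.8  0.5] op 0.551 ff 0.0
10 x { 0.1 0.2 10.5 | -0.02 -0.02 -0.02 } 10.5 0.0
```

```bash
python3 -m creep '[{"x":0.1,"y":0.2,"z":10.5,"rx":0,"ry":0,"rz":0,"grip":0.55},{"x":0.1,"y":0.2,"z":10.5,"rx":0,"ry":0,"rz":0,"grip":0.55},{"x":0.1,"y":0.2,"z":10.5,"rx":0,"ry":0,"rz":0,"grip":0.55},{"x":0.1,"y":0.2,"z":10.5,"rx":0,"ry":0,"rz":0,"grip":0.55},{"x":0.1,"y":0.2,"z":10.5,"rx":0,"ry":0,"rz":0,"grip":0.55},{"x":0.1,"y":0.2,"z":10.5,"rx":0,"ry":0,"rz":0,"grip":0.55},{"x":0.1,"y":0.2,"z":10.5,"rx":0,"ry":0,"rz":0,"grip":0.55},{"x":0.1,"y":0.2,"z":10.5,"rx":0,"ry":0,"rz":0,"grip":0.55},{"x":0.1,"y":0.2,"z":10.5,"rx":0,"ry":0,"rz":0,"grip":0.55},{"x":0.1,"y":0.2,"z":10.5,"rx":0,"ry":0,"rz":0,"grip":0.55}]' | grep -E "eef|force|open"
python3 -m creep '[{"x":0,"y":0,"z":0,"rx":0,"ry":0,"rz":0,"grip":0.45},{"x":0,"y":0,"z":0,"rx":0,"ry":0,"rz":0,"grip":0.36},{"x":0,"y":0,"z":0,"rx":0,"ry":0,"rz":0,"grip":0.2},{"x":0,"y":0,"z":0,"rx":0,"ry":0,"rz":0,"grip":0.2},{"x":0,"y":0,"z":0,"rx":0,"ry":0,"rz":0,"grip":0.2},{"x":0,"y":0,"z":0,"rx":0,"ry":0,"rz":0,"grip":0.2},{"x":0,"y":0,"z":0,"rx":0,"ry":0,"rz":0,"grip":0.2},{"x":0,"y":0,"z":0,"rx":0,"ry":0,"rz":0,"grip":0.2},{"x":0,"y":0,"z":0,"rx":0,"ry":0,"rz":0,"grip":0.2},{"x":0,"y":0,"z":0,"rx":0,"ry":0,"rz":0,"grip":0.2}]' 30
python3 - <<'E'
from h import *
where()
E
```

```text
eef_pos: [0.6015, -0.3231, 0.0028]
contact_force: [-0.7, -0.6, -0.4]
opening: 0.55
finger_force: 0.0
time: 32.18
eef_pos: [0.6014, -0.3232, 0.0038]
tcp_rot: [0.56, 0.828, -0.001, -0.001]
contact_force: [-0.6, 0.5, -0.3]
opening: 0.288
finger_force: 31.3
t 32.2 tcp [ 601.4 -323.2    3.8] z [-0.002 -0.001 -1.   ] yaw_y 21.87 y_z -0.003 q [-0.64  0.55  1.67 -0.    0.92 -1.02] F [-0.6  0.5 -0.3] op 0.288 ff 31.3
```

```bash
python3 -m creep '[{"x":0,"y":0,"z":0,"rx":0,"ry":0,"rz":0,"grip":0.4},{"x":0,"y":0,"z":0,"rx":0,"ry":0,"rz":0,"grip":0.5},{"x":0,"y":0,"z":0,"rx":0,"ry":0,"rz":0,"grip":0.5},{"x":0,"y":0,"z":-6,"rx":0,"ry":0,"rz":0,"grip":0.5},{"x":0,"y":0,"z":-6,"rx":0,"ry":0,"rz":0,"grip":0.5},{"x":0,"y":0,"z":-6,"rx":0,"ry":0,"rz":0,"grip":0.5},{"x":0,"y":0,"z":-4,"rx":0,"ry":0,"rz":0,"grip":0.5},{"x":0,"y":0,"z":0,"rx":0,"ry":0,"rz":0,"grip":0.3},{"x":0,"y":0,"z":0,"rx":0,"ry":0,"rz":0,"grip":0.2},{"x":0,"y":0,"z":0,"rx":0,"ry":0,"rz":0,"grip":0.05}]' 40| grep -E "eef|force|open"
python3 -m creep '[{"x":0,"y":0,"z":0,"rx":0,"ry":0,"rz":0,"grip":0.05},{"x":0,"y":0,"z":0,"rx":0,"ry":0,"rz":0,"grip":0.05},{"x":0,"y":0,"z":0,"rx":0,"ry":0,"rz":0,"grip":0.05},{"x":0,"y":0,"z":-10,"rx":0,"ry":0,"rz":0,"grip":0.05},{"x":0,"y":0,"z":-10,"rx":0,"ry":0,"rz":0,"grip":0.05},{"x":0,"y":0,"z":-10,"rx":0,"ry":0,"rz":0,"grip":0.05},{"x":0,"y":0,"z":-10,"rx":0,"ry":0,"rz":0,"grip":0.05},{"x":0,"y":0,"z":-10,"rx":0,"ry":0,"rz":0,"grip":0.05},{"x":0,"y":0,"z":-10,"rx":0,"ry":0,"rz":0,"grip":0.05},{"x":0,"y":0,"z":-10,"rx":0,"ry":0,"rz":0,"grip":0.05}]'
cat >> h.py <<'E'
K=np.array([555.4,-168.6]); c_=ang(111.3)[:2]; p_=ang(21.3)[:2]
SA,SB,SC=K-12.5*c_-10.8*p_, K+12.5*c_-10.8*p_, K+10.8*p_
E
python3 - <<'E'
from h import *
where(); print(SA,SB,SC); plan([([*SA,140],Rt(51.3+90),10),([*SA,72],Rt(51.3+90),10)])
E
```

```text
eef_pos: [0.6015, -0.3234, 0.0262]
contact_force: [1.0, -0.7, 0.2]
opening: 0.118
finger_force: 39.0
time: 33.85
eef_pos: [0.6017, -0.3232, 0.0972]
tcp_rot: [0.56, 0.828, -0.001, -0.001]
contact_force: [-0.2, 0.1, -1.0]
opening: 0.121
finger_force: 38.9
t 33.9 tcp [ 601.7 -323.2   97.2] z [-0.002 -0.001 -1.   ] yaw_y 21.87 y_z -0.002 q [-0.64  0.43  1.65 -0.    1.06 -1.02] F [-0.2  0.1 -1. ] op 0.121 ff 38.9
[ 549.87837512 -184.16925363] [ 540.79709436 -160.87697294] [ 565.46226526 -164.67688671]
10 x { 14.5 3.8 -4.3 | -0.01 -0.0 -2.94 } 15.6 2.9
10 x { 0.0 0.0 6.8 | 0.0 0.0 0.0 } 6.8 0.0
```

```bash
python3 -m creep '[{"x":14.5,"y":3.8,"z":-4.3,"rx":0,"ry":0,"rz":-2.94,"grip":0.05},{"x":14.5,"y":3.8,"z":-4.3,"rx":0,"ry":0,"rz":-2.94,"grip":0.05},{"x":14.5,"y":3.8,"z":-4.3,"rx":0,"ry":0,"rz":-2.94,"grip":0.05},{"x":14.5,"y":3.8,"z":-4.3,"rx":0,"ry":0,"rz":-2.94,"grip":0.05},{"x":14.5,"y":3.8,"z":-4.3,"rx":0,"ry":0,"rz":-2.94,"grip":0.05},{"x":14.5,"y":3.8,"z":-4.3,"rx":0,"ry":0,"rz":-2.94,"grip":0.05},{"x":14.5,"y":3.8,"z":-4.3,"rx":0,"ry":0,"rz":-2.94,"grip":0.05},{"x":14.5,"y":3.8,"z":-4.3,"rx":0,"ry":0,"rz":-2.94,"grip":0.05},{"x":14.5,"y":3.8,"z":-4.3,"rx":0,"ry":0,"rz":-2.94,"grip":0.05},{"x":14.5,"y":3.8,"z":-4.3,"rx":0,"ry":0,"rz":-2.94,"grip":0.05}]' | grep -E "eef|force|open"
python3 - <<'E'
from h import *
where(); plan([([*SA,75],Rt(51.3+90),10)])
E
```

```text
eef_pos: [0.5498, -0.1835, 0.1398]
contact_force: [0.2, -0.2, -0.3]
opening: 0.116
finger_force: 39.0
t 34.7 tcp [ 549.8 -183.5  139.8] z [-0.002 -0.001 -1.   ] yaw_y 51.42 y_z -0.002 q [-0.5   0.17  1.89 -0.    1.08 -1.39] F [ 0.2 -0.2 -0.3] op 0.116 ff 39.0
10 x { -0.1 -0.0 6.5 | -0.01 -0.01 0.01 } 6.5 0.0
```

```bash
python3 -m creep '[{"x":-0.1,"y":0,"z":6.5,"rx":0,"ry":0,"rz":0,"grip":0.05},{"x":-0.1,"y":0,"z":6.5,"rx":0,"ry":0,"rz":0,"grip":0.05},{"x":-0.1,"y":0,"z":6.5,"rx":0,"ry":0,"rz":0,"grip":0.05},{"x":-0.1,"y":0,"z":6.5,"rx":0,"ry":0,"rz":0,"grip":0.05},{"x":-0.1,"y":0,"z":6.5,"rx":0,"ry":0,"rz":0,"grip":0.05},{"x":-0.1,"y":0,"z":6.5,"rx":0,"ry":0,"rz":0,"grip":0.05},{"x":-0.1,"y":0,"z":6.5,"rx":0,"ry":0,"rz":0,"grip":0.05},{"x":-0.1,"y":0,"z":6.5,"rx":0,"ry":0,"rz":0,"grip":0.05},{"x":-0.1,"y":0,"z":6.5,"rx":0,"ry":0,"rz":0,"grip":0.05},{"x":0,"y":0,"z":0,"rx":0,"ry":0,"rz":0,"grip":0.05}]' | grep -E "eef|force|open"
python3 -m creep '[{"x":0,"y":0,"z":2,"rx":0,"ry":0,"rz":0,"grip":0.05},{"x":0,"y":0,"z":2,"rx":0,"ry":0,"rz":0,"grip":0.05},{"x":0,"y":0,"z":2,"rx":0,"ry":0,"rz":0,"grip":0.05},{"x":0,"y":0,"z":2,"rx":0,"ry":0,"rz":0,"grip":0.05},{"x":0,"y":0,"z":2,"rx":0,"ry":0,"rz":0,"grip":0.05},{"x":0,"y":0,"z":1,"rx":0,"ry":0,"rz":0,"grip":0.05},{"x":0,"y":0,"z":0,"rx":0,"ry":0,"rz":0,"grip":0.05},{"x":0,"y":0,"z":0,"rx":0,"ry":0,"rz":0,"grip":0.05},{"x":0,"y":0,"z":0,"rx":0,"ry":0,"rz":0,"grip":0.05},{"x":0,"y":0,"z":0,"rx":0,"ry":0,"rz":0,"grip":0.05}]' | grep -E "eef|force|open"
```

```text
eef_pos: [0.5495, -0.1843, 0.0783]
contact_force: [0.0, 1.2, -0.8]
opening: 0.114
finger_force: 39.0
eef_pos: [0.5506, -0.1848, 0.0694]
contact_force: [-0.7, 0.2, -1.1]
opening: 0.124
finger_force: 39.0
```

```bash
python3 -m creep '[{"x":0,"y":0,"z":0.5,"rx":0,"ry":0,"rz":0,"grip":0.05},{"x":0,"y":0,"z":0.5,"rx":0,"ry":0,"rz":0,"grip":0.05},{"x":0,"y":0,"z":0,"rx":0,"ry":0,"rz":0,"grip":0.05},{"x":0,"y":0,"z":0,"rx":0,"ry":0,"rz":0,"grip":0.05},{"x":0,"y":0,"z":0,"rx":0,"ry":0,"rz":0,"grip":0.05},{"x":0,"y":0,"z":0,"rx":0,"ry":0,"rz":0,"grip":0.05},{"x":0,"y":0,"z":0,"rx":0,"ry":0,"rz":0,"grip":0.05},{"x":0,"y":0,"z":0,"rx":0,"ry":0,"rz":0,"grip":0.05},{"x":0,"y":0,"z":0,"rx":0,"ry":0,"rz":0,"grip":0.05},{"x":0,"y":0,"z":0,"rx":0,"ry":0,"rz":0,"grip":0.05}]' | grep -E "eef|force|open"
```

```text
eef_pos: [0.5508, -0.1849, 0.0691]
contact_force: [-1.8, 0.1, 4.7]
opening: 0.122
finger_force: 39.3
```

```bash
python3 -m creep '[{"x":0,"y":0,"z":0,"rx":0,"ry":0,"rz":0,"grip":0.2},{"x":0,"y":0,"z":0,"rx":0,"ry":0,"rz":0,"grip":0.3},{"x":0,"y":0,"z":0,"rx":0,"ry":0,"rz":0,"grip":0.35},{"x":0,"y":0,"z":-5,"rx":0,"ry":0,"rz":0,"grip":0.4},{"x":0,"y":0,"z":-10,"rx":0,"ry":0,"rz":0,"grip":0.4},{"x":0,"y":0,"z":-10,"rx":0,"ry":0,"rz":0,"grip":0.4},{"x":0,"y":0,"z":-10,"rx":0,"ry":0,"rz":0,"grip":0.4},{"x":0,"y":0,"z":-10,"rx":0,"ry":0,"rz":0,"grip":0.4},{"x":0,"y":0,"z":-10,"rx":0,"ry":0,"rz":0,"grip":0.4},{"x":0,"y":0,"z":-5,"rx":0,"ry":0,"rz":0,"grip":0.4}]' | grep -E "eef|force|open"
python3 cells.py
python3 - <<'E'
from h import *
where(); plan([([520.3,-313.4,120],Rt(98),10),([520.3,-313.4,3],Rt(98),10)])
E
```

```text
eef_pos: [0.5517, -0.1852, 0.1309]
contact_force: [0.1, -0.1, 0.4]
opening: 0.401
finger_force: 0.0
[ 562.4 -147.5] yaw 20 [51804, 51644, 51651, 51619, 51585, 51650, 51628, 51743, 51784, 51859, 51989, 51864]
[ 436.1 -283.9] yaw 45 [2991, 2960, 3000, 3003, 3021, 2949, 2902, 2846, 2812, 2765, 2833, 2937]
[ 521.4 -314.1] yaw 5 [9529, 9501, 9522, 9555, 9644, 9674, 9663, 9676, 9683, 9663, 9701, 9602]
t 38.1 tcp [ 551.6 -185.2  130.3] z [ 0.    -0.002 -1.   ] yaw_y 51.27 y_z -0.001 q [-0.5   0.19  1.89 -0.    1.06 -1.39] F [0.1 1.3 1.1] op 0.396 ff 0.0
10 x { -9.5 -9.6 1.0 | -0.0 0.01 4.33 } 13.5 4.3
10 x { 0.0 0.0 11.7 | 0.0 0.0 0.0 } 11.7 0.0
```

```bash
python3 -m creep '[{"x":-9.5,"y":-9.6,"z":1,"rx":0,"ry":0,"rz":4.33,"grip":0.55},{"x":-9.5,"y":-9.6,"z":1,"rx":0,"ry":0,"rz":4.33,"grip":0.55},{"x":-9.5,"y":-9.6,"z":1,"rx":0,"ry":0,"rz":4.33,"grip":0.55},{"x":-9.5,"y":-9.6,"z":1,"rx":0,"ry":0,"rz":4.33,"grip":0.55},{"x":-9.5,"y":-9.6,"z":1,"rx":0,"ry":0,"rz":4.33,"grip":0.55},{"x":-9.5,"y":-9.6,"z":1,"rx":0,"ry":0,"rz":4.33,"grip":0.55},{"x":-9.5,"y":-9.6,"z":1,"rx":0,"ry":0,"rz":4.33,"grip":0.55},{"x":-9.5,"y":-9.6,"z":1,"rx":0,"ry":0,"rz":4.33,"grip":0.55},{"x":-9.5,"y":-9.6,"z":1,"rx":0,"ry":0,"rz":4.33,"grip":0.55},{"x":-9.5,"y":-9.6,"z":1,"rx":0,"ry":0,"rz":4.33,"grip":0.55}]' | grep -E "eef|force|open"
python3 - <<'E'
from h import *
where(); plan([([520.3,-313.4,3],Rt(98),10)])
E
```

```text
eef_pos: [0.5192, -0.3134, 0.1176]
contact_force: [0.8, 0.4, 0.3]
opening: 0.547
finger_force: 0.0
t 39.0 tcp [ 519.2 -313.4  117.6] z [-0.004  0.    -1.   ] yaw_y 7.75 y_z -0.003 q [-0.71  0.26  1.83 -0.    1.05 -0.84] F [0.8 0.4 0.3] op 0.547 ff 0.0
10 x { -0.0 0.1 11.5 | -0.02 -0.0 -0.03 } 11.5 0.0
```

```bash
python3 -m creep '[{"x":0,"y":0.1,"z":11.5,"rx":0,"ry":0,"rz":0,"grip":0.55},{"x":0,"y":0.1,"z":11.5,"rx":0,"ry":0,"rz":0,"grip":0.55},{"x":0,"y":0.1,"z":11.5,"rx":0,"ry":0,"rz":0,"grip":0.55},{"x":0,"y":0.1,"z":11.5,"rx":0,"ry":0,"rz":0,"grip":0.55},{"x":0,"y":0.1,"z":11.5,"rx":0,"ry":0,"rz":0,"grip":0.55},{"x":0,"y":0.1,"z":11.5,"rx":0,"ry":0,"rz":0,"grip":0.55},{"x":0,"y":0.1,"z":11.5,"rx":0,"ry":0,"rz":0,"grip":0.55},{"x":0,"y":0.1,"z":11.5,"rx":0,"ry":0,"rz":0,"grip":0.55},{"x":0,"y":0.1,"z":11.5,"rx":0,"ry":0,"rz":0,"grip":0.55},{"x":0,"y":0.1,"z":11,"rx":0,"ry":0,"rz":0,"grip":0.55}]' | grep -E "eef|force|open"
python3 -m creep '[{"x":0,"y":0,"z":0,"rx":0,"ry":0,"rz":0,"grip":0.45},{"x":0,"y":0,"z":0,"rx":0,"ry":0,"rz":0,"grip":0.36},{"x":0,"y":0,"z":0,"rx":0,"ry":0,"rz":0,"grip":0.2},{"x":0,"y":0,"z":0,"rx":0,"ry":0,"rz":0,"grip":0.2},{"x":0,"y":0,"z":0,"rx":0,"ry":0,"rz":0,"grip":0.2},{"x":0,"y":0,"z":0,"rx":0,"ry":0,"rz":0,"grip":0.2},{"x":0,"y":0,"z":0,"rx":0,"ry":0,"rz":0,"grip":0.2},{"x":0,"y":0,"z":0,"rx":0,"ry":0,"rz":0,"grip":0.2},{"x":0,"y":0,"z":0,"rx":0,"ry":0,"rz":0,"grip":0.2},{"x":0,"y":0,"z":0,"rx":0,"ry":0,"rz":0,"grip":0.2}]' 30 | grep -E "eef|force|open"
```

```text
eef_pos: [0.5205, -0.3128, 0.0027]
contact_force: [-0.4, -0.3, -0.0]
opening: 0.549
finger_force: 0.0
eef_pos: [0.5205, -0.3129, 0.004]
contact_force: [-0.7, -0.1, -0.6]
opening: 0.281
finger_force: 32.6
```

Aligned on the flats, with the opening equal to 25 mm. I'll regrip on the knob and lift.

```bash
python3 -m creep '[{"x":0,"y":0,"z":0,"rx":0,"ry":0,"rz":0,"grip":0.4},{"x":0,"y":0,"z":0,"rx":0,"ry":0,"rz":0,"grip":0.5},{"x":0,"y":0,"z":0,"rx":0,"ry":0,"rz":0,"grip":0.5},{"x":0,"y":0,"z":-6,"rx":0,"ry":0,"rz":0,"grip":0.5},{"x":0,"y":0,"z":-6,"rx":0,"ry":0,"rz":0,"grip":0.5},{"x":0,"y":0,"z":-6,"rx":0,"ry":0,"rz":0,"grip":0.5},{"x":0,"y":0,"z":-4,"rx":0,"ry":0,"rz":0,"grip":0.5},{"x":0,"y":0,"z":0,"rx":0,"ry":0,"rz":0,"grip":0.3},{"x":0,"y":0,"z":0,"rx":0,"ry":0,"rz":0,"grip":0.2},{"x":0,"y":0,"z":0,"rx":0,"ry":0,"rz":0,"grip":0.05}]' 40| grep -E "eef|force|open"
python3 -m creep '[{"x":0,"y":0,"z":0,"rx":0,"ry":0,"rz":0,"grip":0.05},{"x":0,"y":0,"z":0,"rx":0,"ry":0,"rz":0,"grip":0.05},{"x":0,"y":0,"z":0,"rx":0,"ry":0,"rz":0,"grip":0.05},{"x":0,"y":0,"z":-12,"rx":0,"ry":0,"rz":0,"grip":0.05},{"x":0,"y":0,"z":-12,"rx":0,"ry":0,"rz":0,"grip":0.05},{"x":0,"y":0,"z":-15,"rx":0,"ry":0,"rz":0,"grip":0.05},{"x":0,"y":0,"z":-15,"rx":0,"ry":0,"rz":0,"grip":0.05},{"x":0,"y":0,"z":-15,"rx":0,"ry":0,"rz":0,"grip":0.05},{"x":0,"y":0,"z":-15,"rx":0,"ry":0,"rz":0,"grip":0.05},{"x":0,"y":0,"z":-10,"rx":0,"ry":0,"rz":0,"grip":0.05}]' | grep -E "eef|force|open"
python3 - <<'E'
from h import *
where(); q=SB+4*c_; plan([([*q,128],Rt(-8.7+90),10),([*q,80],Rt(-8.7+90),10)])
E
```

```text
eef_pos: [0.5207, -0.313, 0.0263]
contact_force: [0.0, 0.8, 1.2]
opening: 0.123
finger_force: 39.0
eef_pos: [0.5215, -0.3133, 0.1226]
contact_force: [0.3, -0.9, -1.1]
opening: 0.119
finger_force: 39.0
t 42.3 tcp [ 521.5 -313.3  122.6] z [-0.    -0.003 -1.   ] yaw_y 7.97 y_z -0.001 q [-0.71  0.25  1.83 -0.    1.06 -0.84] F [ 0.3 -0.9 -1.1] op 0.119 ff 39.0
10 x { 15.7 1.9 -0.6 | -0.0 0.01 1.67 } 15.8 1.7
10 x { 0.0 0.0 4.8 | 0.0 0.0 0.0 } 4.8 0.0
```

```bash
python3 -m creep '[{"x":15.7,"y":1.9,"z":-0.6,"rx":0,"ry":0,"rz":1.67,"grip":0.05},{"x":15.7,"y":1.9,"z":-0.6,"rx":0,"ry":0,"rz":1.67,"grip":0.05},{"x":15.7,"y":1.9,"z":-0.6,"rx":0,"ry":0,"rz":1.67,"grip":0.05},{"x":15.7,"y":1.9,"z":-0.6,"rx":0,"ry":0,"rz":1.67,"grip":0.05},{"x":15.7,"y":1.9,"z":-0.6,"rx":0,"ry":0,"rz":1.67,"grip":0.05},{"x":15.7,"y":1.9,"z":-0.6,"rx":0,"ry":0,"rz":1.67,"grip":0.05},{"x":15.7,"y":1.9,"z":-0.6,"rx":0,"ry":0,"rz":1.67,"grip":0.05},{"x":15.7,"y":1.9,"z":-0.6,"rx":0,"ry":0,"rz":1.67,"grip":0.05},{"x":15.7,"y":1.9,"z":-0.6,"rx":0,"ry":0,"rz":1.67,"grip":0.05},{"x":15.7,"y":1.9,"z":-0.6,"rx":0,"ry":0,"rz":1.67,"grip":0.05}]' | grep -E "eef|force|open"
python3 - <<'E'
from h import *
where(); q=SB+4*c_; plan([([*q,70.5],Rt(-8.7+90),10)])
E
```

```text
eef_pos: [0.5385, -0.1554, 0.1262]
contact_force: [0.4, -0.7, -1.2]
opening: 0.119
finger_force: 39.0
t 43.1 tcp [ 538.5 -155.4  126.2] z [-0.002 -0.001 -1.   ] yaw_y -8.82 y_z -0.002 q [-0.46  0.15  1.94 -0.    1.05 -0.31] F [ 0.4 -0.7 -1.2] op 0.119 ff 39.0
10 x { -0.2 0.1 5.6 | -0.01 0.01 -0.01 } 5.6 0.0
```

```bash
python3 -m creep '[{"x":-0.2,"y":0.1,"z":5.6,"rx":0,"ry":0,"rz":0,"grip":0.05},{"x":-0.2,"y":0.1,"z":5.6,"rx":0,"ry":0,"rz":0,"grip":0.05},{"x":-0.2,"y":0.1,"z":5.6,"rx":0,"ry":0,"rz":0,"grip":0.05},{"x":-0.2,"y":0.1,"z":5.6,"rx":0,"ry":0,"rz":0,"grip":0.05},{"x":-0.2,"y":0.1,"z":5.6,"rx":0,"ry":0,"rz":0,"grip":0.05},{"x":-0.2,"y":0.1,"z":5.6,"rx":0,"ry":0,"rz":0,"grip":0.05},{"x":-0.2,"y":0.1,"z":5.6,"rx":0,"ry":0,"rz":0,"grip":0.05},{"x":-0.2,"y":0.1,"z":5.6,"rx":0,"ry":0,"rz":0,"grip":0.05},{"x":-0.2,"y":0.1,"z":5,"rx":0,"ry":0,"rz":0,"grip":0.05},{"x":-0.2,"y":0.1,"z":4,"rx":0,"ry":0,"rz":0,"grip":0.05}]' | grep -E "eef|force|open"
python3 -m creep '[{"x":0,"y":0,"z":0.5,"rx":0,"ry":0,"rz":0,"grip":0.05},{"x":0,"y":0,"z":0.5,"rx":0,"ry":0,"rz":0,"grip":0.05},{"x":0,"y":0,"z":0.5,"rx":0,"ry":0,"rz":0,"grip":0.05},{"x":0,"y":0,"z":0.5,"rx":0,"ry":0,"rz":0,"grip":0.05},{"x":0,"y":0,"z":0.5,"rx":0,"ry":0,"rz":0,"grip":0.05},{"x":0,"y":0,"z":0.5,"rx":0,"ry":0,"rz":0,"grip":0.05},{"x":0,"y":0,"z":0,"rx":0,"ry":0,"rz":0,"grip":0.05},{"x":0,"y":0,"z":0,"rx":0,"ry":0,"rz":0,"grip":0.05},{"x":0,"y":0,"z":0,"rx":0,"ry":0,"rz":0,"grip":0.05},{"x":0,"y":0,"z":0,"rx":0,"ry":0,"rz":0,"grip":0.05}]' | grep -E "eef|force|open"
```

```text
eef_pos: [0.5389, -0.1584, 0.0712]
contact_force: [-0.9, -0.0, -2.0]
opening: 0.118
finger_force: 39.0
eef_pos: [0.5393, -0.1585, 0.0693]
contact_force: [0.3, -0.6, 1.1]
opening: 0.116
finger_force: 39.1
```

```bash
python3 -m creep '[{"x":0,"y":0,"z":0,"rx":0,"ry":0,"rz":0,"grip":0.2},{"x":0,"y":0,"z":0,"rx":0,"ry":0,"rz":0,"grip":0.3},{"x":0,"y":0,"z":0,"rx":0,"ry":0,"rz":0,"grip":0.35},{"x":0,"y":0,"z":-5,"rx":0,"ry":0,"rz":0,"grip":0.4},{"x":0,"y":0,"z":-8,"rx":0,"ry":0,"rz":0,"grip":0.4},{"x":0,"y":0,"z":-8,"rx":0,"ry":0,"rz":0,"grip":0.4},{"x":0,"y":0,"z":-8,"rx":0,"ry":0,"rz":0,"grip":0.4},{"x":0,"y":0,"z":-8,"rx":0,"ry":0,"rz":0,"grip":0.5},{"x":0,"y":0,"z":-8,"rx":0,"ry":0,"rz":0,"grip":0.7},{"x":0,"y":0,"z":0,"rx":0,"ry":0,"rz":0,"grip":0.85}]' | grep -E "eef|force|open"
python3 - <<'E'
from h import *
where(); q=(SA+SB)/2; plan([([*q,112],Rt(21.3),10),([*q,47],Rt(21.3),10)])
E
```

```text
eef_pos: [0.5406, -0.159, 0.1168]
contact_force: [0.4, 0.1, 0.0]
opening: 0.765
finger_force: 0.0
t 45.6 tcp [ 540.6 -159.   116.8] z [ 0.002 -0.003 -1.   ] yaw_y -8.73 y_z 0.002 q [-0.47  0.17  1.94 -0.    1.03 -0.31] F [0.4 0.1 0. ] op 0.765 ff 0.0
10 x { -0.9 1.2 0.5 | 0.02 0.01 6.0 } 1.6 6.0
10 x { 0.0 0.0 6.5 | 0.0 0.0 0.0 } 6.5 0.0
```

```bash
python3 -m creep '[{"x":-0.9,"y":1.2,"z":0.5,"rx":0,"ry":0,"rz":6,"grip":0.85},{"x":-0.9,"y":1.2,"z":0.5,"rx":0,"ry":0,"rz":6,"grip":0.85},{"x":-0.9,"y":1.2,"z":0.5,"rx":0,"ry":0,"rz":6,"grip":0.85},{"x":-0.9,"y":1.2,"z":0.5,"rx":0,"ry":0,"rz":6,"grip":0.85},{"x":-0.9,"y":1.2,"z":0.5,"rx":0,"ry":0,"rz":6,"grip":0.85},{"x":-0.9,"y":1.2,"z":0.5,"rx":0,"ry":0,"rz":6,"grip":0.85},{"x":-0.9,"y":1.2,"z":0.5,"rx":0,"ry":0,"rz":6,"grip":0.85},{"x":-0.9,"y":1.2,"z":0.5,"rx":0,"ry":0,"rz":6,"grip":0.85},{"x":-0.9,"y":1.2,"z":0.5,"rx":0,"ry":0,"rz":6,"grip":0.85},{"x":-0.9,"y":1.2,"z":0.5,"rx":0,"ry":0,"rz":6,"grip":0.85}]' | grep -E "eef|force|open"
python3 - <<'E'
from h import *
where(); q=(SA+SB)/2; plan([([*q,47],Rt(21.3),10)])
E
```

```text
eef_pos: [0.5433, -0.1721, 0.1089]
contact_force: [-0.8, -0.1, 0.3]
opening: 0.853
finger_force: 0.0
t 46.5 tcp [ 543.3 -172.1  108.9] z [-0.003 -0.001 -1.   ] yaw_y -69.03 y_z -0.001 q [-0.48  0.19  1.93 -0.    1.02  0.72] F [-0.8 -0.1  0.3] op 0.853 ff 0.0
10 x { 0.2 0.1 6.2 | -0.0 0.02 -0.03 } 6.2 0.0
```

```bash
python3 -m creep '[{"x":0.2,"y":0.1,"z":6.2,"rx":0,"ry":0,"rz":0,"grip":0.85},{"x":0.2,"y":0.1,"z":6.2,"rx":0,"ry":0,"rz":0,"grip":0.85},{"x":0.2,"y":0.1,"z":6.2,"rx":0,"ry":0,"rz":0,"grip":0.85},{"x":0.2,"y":0.1,"z":6.2,"rx":0,"ry":0,"rz":0,"grip":0.85},{"x":0.2,"y":0.1,"z":6.2,"rx":0,"ry":0,"rz":0,"grip":0.85},{"x":0.2,"y":0.1,"z":6.2,"rx":0,"ry":0,"rz":0,"grip":0.85},{"x":0.2,"y":0.1,"z":6.2,"rx":0,"ry":0,"rz":0,"grip":0.85},{"x":0.2,"y":0.1,"z":6.2,"rx":0,"ry":0,"rz":0,"grip":0.85},{"x":0.2,"y":0.1,"z":6.2,"rx":0,"ry":0,"rz":0,"grip":0.85},{"x":0.2,"y":0.1,"z":6.2,"rx":0,"ry":0,"rz":0,"grip":0.85}]' | grep -E "eef|force|open"
python3 -m creep '[{"x":0,"y":0,"z":0,"rx":0,"ry":0,"rz":0,"grip":0.75},{"x":0,"y":0,"z":0,"rx":0,"ry":0,"rz":0,"grip":0.7},{"x":0,"y":0,"z":0,"rx":0,"ry":0,"rz":0,"grip":0.66},{"x":0,"y":0,"z":0,"rx":0,"ry":0,"rz":0,"grip":0.63},{"x":0,"y":0,"z":0,"rx":0,"ry":0,"rz":0,"grip":0.6},{"x":0,"y":0,"z":0,"rx":0,"ry":0,"rz":0,"grip":0.55},{"x":0,"y":0,"z":0,"rx":0,"ry":0,"rz":0,"grip":0.5},{"x":0,"y":0,"z":0,"rx":0,"ry":0,"rz":0,"grip":0.5},{"x":0,"y":0,"z":0,"rx":0,"ry":0,"rz":0,"grip":0.5},{"x":0,"y":0,"z":0,"rx":0,"ry":0,"rz":0,"grip":0.5}]' 25
```

```text
eef_pos: [0.5456, -0.1723, 0.0464]
contact_force: [-0.7, 0.4, 0.6]
opening: 0.855
finger_force: 0.0
time: 48.12
eef_pos: [0.546, -0.1726, 0.0479]
tcp_rot: [0.983, 0.185, -0.001, 0.0]
contact_force: [-1.9, 0.3, 5.1]
opening: 0.572
finger_force: 26.8
```

```bash
sed -i 's/    for g in found:/    for g in found[found[:,1]<-.23]:/' cells.py
python3 -m creep '[{"x":0,"y":0,"z":0,"rx":0,"ry":0,"rz":0,"grip":0.65},{"x":0,"y":0,"z":0,"rx":0,"ry":0,"rz":0,"grip":0.8},{"x":0,"y":0,"z":0,"rx":0,"ry":0,"rz":0,"grip":0.85},{"x":0,"y":0,"z":-5,"rx":0,"ry":0,"rz":0,"grip":0.85},{"x":0,"y":0,"z":-10,"rx":0,"ry":0,"rz":0,"grip":0.85},{"x":0,"y":0,"z":-12,"rx":0,"ry":0,"rz":0,"grip":0.85},{"x":0,"y":0,"z":-12,"rx":0,"ry":0,"rz":0,"grip":0.85},{"x":0,"y":0,"z":-12,"rx":0,"ry":0,"rz":0,"grip":0.85},{"x":0,"y":0,"z":-12,"rx":0,"ry":0,"rz":0,"grip":0.85},{"x":0,"y":0,"z":-12,"rx":0,"ry":0,"rz":0,"grip":0.85}]' 30| grep -E "eef|force|open"
python3 cells.py
python3 - <<'E'
from h import *
where(); plan([([435,-283,120],Rt(75),10)])
E
```

```text
eef_pos: [0.546, -0.1724, 0.124]
contact_force: [-0.4, -0.3, -0.5]
opening: 0.853
finger_force: 0.0
[ 436.1 -283.9] yaw 45 [2742, 2704, 2750, 2756, 2751, 2719, 2655, 2599, 2564, 2517, 2585, 2688]
t 49.0 tcp [ 547.5 -173.2  125.6] z [ 0.003 -0.003 -1.   ] yaw_y -68.73 y_z 0.004 q [-0.48  0.18  1.91 -0.    1.05  0.72] F [-0.  -0.7 -0.1] op 0.851 ff 0.0
10 x { -16.3 -0.3 0.6 | 0.03 0.0 -5.37 } 16.3 5.4
```

```bash
python3 -m creep '[{"x":-16.3,"y":-0.3,"z":0.6,"rx":0,"ry":0,"rz":-5.37,"grip":0.55},{"x":-16.3,"y":-0.3,"z":0.6,"rx":0,"ry":0,"rz":-5.37,"grip":0.55},{"x":-16.3,"y":-0.3,"z":0.6,"rx":0,"ry":0,"rz":-5.37,"grip":0.55},{"x":-16.3,"y":-0.3,"z":0.6,"rx":0,"ry":0,"rz":-5.37,"grip":0.55},{"x":-16.3,"y":-0.3,"z":0.6,"rx":0,"ry":0,"rz":-5.37,"grip":0.55},{"x":-16.3,"y":-0.3,"z":0.6,"rx":0,"ry":0,"rz":-5.37,"grip":0.55},{"x":-16.3,"y":-0.3,"z":0.6,"rx":0,"ry":0,"rz":-5.37,"grip":0.55},{"x":-16.3,"y":-0.3,"z":0.6,"rx":0,"ry":0,"rz":-5.37,"grip":0.55},{"x":-16.3,"y":-0.3,"z":0.6,"rx":0,"ry":0,"rz":-5.37,"grip":0.55},{"x":-16.3,"y":-0.3,"z":0.6,"rx":0,"ry":0,"rz":-5.37,"grip":0.55}]' | grep -E "eef|force|open"
python3 - <<'E'
from h import *
where(); plan([([435,-283,3],Rt(75),10)])
E
```

```text
eef_pos: [0.4324, -0.2824, 0.1158]
contact_force: [0.4, -1.0, 0.3]
opening: 0.548
finger_force: 0.0
t 49.9 tcp [ 432.4 -282.4  115.8] z [-0.003  0.    -1.   ] yaw_y -14.78 y_z -0.003 q [-0.77  0.07  2.05 -0.    1.02 -0.51] F [ 0.4 -1.   0.3] op 0.548 ff 0.0
10 x { 0.0 0.3 11.3 | -0.02 0.0 0.02 } 11.3 0.0
```

```bash
python3 -m creep '[{"x":0,"y":0.3,"z":11.3,"rx":0,"ry":0,"rz":0,"grip":0.55},{"x":0,"y":0.3,"z":11.3,"rx":0,"ry":0,"rz":0,"grip":0.55},{"x":0,"y":0.3,"z":11.3,"rx":0,"ry":0,"rz":0,"grip":0.55},{"x":0,"y":0.3,"z":11.3,"rx":0,"ry":0,"rz":0,"grip":0.55},{"x":0,"y":0.3,"z":11.3,"rx":0,"ry":0,"rz":0,"grip":0.55},{"x":0,"y":0.3,"z":11.3,"rx":0,"ry":0,"rz":0,"grip":0.55},{"x":0,"y":0.3,"z":11.3,"rx":0,"ry":0,"rz":0,"grip":0.55},{"x":0,"y":0.3,"z":11.3,"rx":0,"ry":0,"rz":0,"grip":0.55},{"x":0,"y":0.3,"z":11.3,"rx":0,"ry":0,"rz":0,"grip":0.55},{"x":0,"y":0.3,"z":11,"rx":0,"ry":0,"rz":0,"grip":0.55}]' | grep -E "eef|force|open"
python3 -m creep '[{"x":0,"y":0,"z":0,"rx":0,"ry":0,"rz":0,"grip":0.45},{"x":0,"y":0,"z":0,"rx":0,"ry":0,"rz":0,"grip":0.36},{"x":0,"y":0,"z":0,"rx":0,"ry":0,"rz":0,"grip":0.2},{"x":0,"y":0,"z":0,"rx":0,"ry":0,"rz":0,"grip":0.2},{"x":0,"y":0,"z":0,"rx":0,"ry":0,"rz":0,"grip":0.2},{"x":0,"y":0,"z":0,"rx":0,"ry":0,"rz":0,"grip":0.2},{"x":0,"y":0,"z":0,"rx":0,"ry":0,"rz":0,"grip":0.2},{"x":0,"y":0,"z":0,"rx":0,"ry":0,"rz":0,"grip":0.2},{"x":0,"y":0,"z":0,"rx":0,"ry":0,"rz":0,"grip":0.2},{"x":0,"y":0,"z":0,"rx":0,"ry":0,"rz":0,"grip":0.2}]' 30 | grep -E "eef|force|open"
```

```text
eef_pos: [0.436, -0.283, 0.0024]
contact_force: [0.8, 0.1, -0.4]
opening: 0.551
finger_force: 0.0
eef_pos: [0.436, -0.2831, 0.0037]
contact_force: [0.1, -0.6, -1.4]
opening: 0.281
finger_force: 31.0
```

```bash
python3 -m creep '[{"x":0,"y":0,"z":0,"rx":0,"ry":0,"rz":0,"grip":0.4},{"x":0,"y":0,"z":0,"rx":0,"ry":0,"rz":0,"grip":0.5},{"x":0,"y":0,"z":0,"rx":0,"ry":0,"rz":0,"grip":0.5},{"x":0,"y":0,"z":-6,"rx":0,"ry":0,"rz":0,"grip":0.5},{"x":0,"y":0,"z":-6,"rx":0,"ry":0,"rz":0,"grip":0.5},{"x":0,"y":0,"z":-6,"rx":0,"ry":0,"rz":0,"grip":0.5},{"x":0,"y":0,"z":-4,"rx":0,"ry":0,"rz":0,"grip":0.5},{"x":0,"y":0,"z":0,"rx":0,"ry":0,"rz":6.92,"grip":0.5},{"x":0,"y":0,"z":0,"rx":0,"ry":0,"rz":6.92,"grip":0.5},{"x":0,"y":0,"z":0,"rx":0,"ry":0,"rz":6.92,"grip":0.5}]' | grep -E "eef|force|open"
python3 -m creep '[{"x":0,"y":0,"z":0,"rx":0,"ry":0,"rz":6.92,"grip":0.5},{"x":0,"y":0,"z":0,"rx":0,"ry":0,"rz":6.92,"grip":0.5},{"x":0,"y":0,"z":0,"rx":0,"ry":0,"rz":6.92,"grip":0.5},{"x":0,"y":0,"z":0,"rx":0,"ry":0,"rz":6.92,"grip":0.5},{"x":0,"y":0,"z":0,"rx":0,"ry":0,"rz":6.92,"grip":0.5},{"x":0,"y":0,"z":0,"rx":0,"ry":0,"rz":6.92,"grip":0.5},{"x":0,"y":0,"z":0,"rx":0,"ry":0,"rz":6.92,"grip":0.5},{"x":0,"y":0,"z":0,"rx":0,"ry":0,"rz":6.92,"grip":0.5},{"x":0,"y":0,"z":0,"rx":0,"ry":0,"rz":6.92,"grip":0.5},{"x":0,"y":0,"z":0,"rx":0,"ry":0,"rz":6.92,"grip":0.5}]' | grep -E "eef|force|open"
python3 - <<'E'
from h import *
where(); plan([([436,-283.1,26],Rt(-15),10)])
E
```

```text
eef_pos: [0.4363, -0.2833, 0.0265]
contact_force: [1.5, 0.8, 0.5]
opening: 0.496
finger_force: 0.0
eef_pos: [0.4362, -0.2832, 0.0263]
contact_force: [-0.5, -0.5, 0.8]
opening: 0.504
finger_force: 0.0
t 53.2 tcp [ 436.2 -283.2   26.3] z [-0.002 -0.001 -1.   ] yaw_y -105.34 y_z 0.002 q [-0.77  0.22  2.08 -0.    0.84  1.07] F [-0.5 -0.5  0.8] op 0.504 ff 0.0
10 x { -0.0 -0.0 0.0 | 0.01 0.01 -0.03 } 0.0 0.0
```

```bash
python3 -m creep '[{"x":0,"y":0,"z":0,"rx":0,"ry":0,"rz":0,"grip":0.3},{"x":0,"y":0,"z":0,"rx":0,"ry":0,"rz":0,"grip":0.2},{"x":0,"y":0,"z":0,"rx":0,"ry":0,"rz":0,"grip":0.15},{"x":0,"y":0,"z":0,"rx":0,"ry":0,"rz":0,"grip":0.1},{"x":0,"y":0,"z":0,"rx":0,"ry":0,"rz":0,"grip":0.1},{"x":0,"y":0,"z":0,"rx":0,"ry":0,"rz":0,"grip":0.1},{"x":0,"y":0,"z":0,"rx":0,"ry":0,"rz":0,"grip":0.2},{"x":0,"y":0,"z":0,"rx":0,"ry":0,"rz":0,"grip":0.3},{"x":0,"y":0,"z":0,"rx":0,"ry":0,"rz":0,"grip":0.4},{"x":0,"y":0,"z":0,"rx":0,"ry":0,"rz":0,"grip":0.4}]' 20 | grep -E "eef|force|open"
python3 -m creep '[{"x":0,"y":0,"z":0,"rx":0,"ry":0,"rz":-6,"grip":0.4},{"x":0,"y":0,"z":0,"rx":0,"ry":0,"rz":-6,"grip":0.4},{"x":0,"y":0,"z":0,"rx":0,"ry":0,"rz":-6,"grip":0.4},{"x":0,"y":0,"z":0,"rx":0,"ry":0,"rz":-6,"grip":0.4},{"x":0,"y":0,"z":0,"rx":0,"ry":0,"rz":-6,"grip":0.4},{"x":0,"y":0,"z":0,"rx":0,"ry":0,"rz":0,"grip":0.3},{"x":0,"y":0,"z":0,"rx":0,"ry":0,"rz":0,"grip":0.2},{"x":0,"y":0,"z":0,"rx":0,"ry":0,"rz":0,"grip":0.05},{"x":0,"y":0,"z":0,"rx":0,"ry":0,"rz":0,"grip":0.05},{"x":0,"y":0,"z":0,"rx":0,"ry":0,"rz":0,"grip":0.05}]' 40 | grep -E "eef|force|open"
python3 -m creep '[{"x":0,"y":0,"z":0,"rx":0,"ry":0,"rz":0,"grip":0.05},{"x":0,"y":0,"z":-6,"rx":0,"ry":0,"rz":0,"grip":0.05},{"x":0,"y":0,"z":-10,"rx":0,"ry":0,"rz":0,"grip":0.05},{"x":0,"y":0,"z":-12,"rx":0,"ry":0,"rz":0,"grip":0.05},{"x":0,"y":0,"z":-12,"rx":0,"ry":0,"rz":0,"grip":0.05},{"x":0,"y":0,"z":-12,"rx":0,"ry":0,"rz":0,"grip":0.05},{"x":0,"y":0,"z":-12,"rx":0,"ry":0,"rz":0,"grip":0.05},{"x":0,"y":0,"z":-12,"rx":0,"ry":0,"rz":0,"grip":0.05},{"x":0,"y":0,"z":-12,"rx":0,"ry":0,"rz":0,"grip":0.05},{"x":0,"y":0,"z":-12,"rx":0,"ry":0,"rz":0,"grip":0.05}]' | grep -E "eef|force|open"
python3 - <<'E'
from h import *
where(); q=SC+2.5*p_; plan([([*q,135],Rt(21.3),10)])
E
```

```text
eef_pos: [0.4359, -0.2829, 0.0255]
contact_force: [0.5, 0.4, -0.6]
opening: 0.401
finger_force: 0.0
eef_pos: [0.4361, -0.2831, 0.0257]
contact_force: [-1.1, 0.9, -1.1]
opening: 0.116
finger_force: 38.9
eef_pos: [0.4363, -0.283, 0.1272]
contact_force: [1.1, 0.3, -1.1]
opening: 0.119
finger_force: 39.0
t 55.7 tcp [ 436.3 -283.   127.2] z [-0.002 -0.001 -1.   ] yaw_y -74.99 y_z 0.0 q [-0.77  0.06  2.04 -0.    1.04  0.54] F [ 1.1  0.3 -1.1] op 0.119 ff 39.0
10 x { 16.2 -7.3 -0.8 | 0.0 0.01 -0.63 } 17.8 0.6
```

```bash
python3 -m creep '[{"x":16.2,"y":-7.3,"z":-0.8,"rx":0,"ry":0,"rz":-0.63,"grip":0.05},{"x":16.2,"y":-7.3,"z":-0.8,"rx":0,"ry":0,"rz":-0.63,"grip":0.05},{"x":16.2,"y":-7.3,"z":-0.8,"rx":0,"ry":0,"rz":-0.63,"grip":0.05},{"x":16.2,"y":-7.3,"z":-0.8,"rx":0,"ry":0,"rz":-0.63,"grip":0.05},{"x":16.2,"y":-7.3,"z":-0.8,"rx":0,"ry":0,"rz":-0.63,"grip":0.05},{"x":16.2,"y":-7.3,"z":-0.8,"rx":0,"ry":0,"rz":-0.63,"grip":0.05},{"x":16.2,"y":-7.3,"z":-0.8,"rx":0,"ry":0,"rz":-0.63,"grip":0.05},{"x":16.2,"y":-7.3,"z":-0.8,"rx":0,"ry":0,"rz":-0.63,"grip":0.05},{"x":16.2,"y":-7.3,"z":-0.8,"rx":0,"ry":0,"rz":-0.63,"grip":0.05},{"x":16.2,"y":-7.3,"z":-0.8,"rx":0,"ry":0,"rz":-0.63,"grip":0.05}]' | grep -E "eef|force|open"
python3 - <<'E'
from h import *
where(); q=SC+2.1*p_-.3*c_; plan([([*q,80],Rt(21.3),10)])
E
```

```text
eef_pos: [0.5687, -0.1633, 0.1339]
contact_force: [-0.1, 0.4, -0.4]
opening: 0.118
finger_force: 39.0
t 56.5 tcp [ 568.7 -163.3  133.9] z [-0.003 -0.001 -1.   ] yaw_y -68.66 y_z -0.0 q [-0.45  0.2   1.86 -0.    1.08  0.75] F [-0.1  0.4 -0.4] op 0.118 ff 39.0
10 x { -0.1 0.0 5.4 | -0.0 0.02 0.0 } 5.4 0.0
```

```bash
python3 -m creep '[{"x":-0.1,"y":0,"z":5.4,"rx":0,"ry":0.02,"rz":0,"grip":0.05},{"x":-0.1,"y":0,"z":5.4,"rx":0,"ry":0.02,"rz":0,"grip":0.05},{"x":-0.1,"y":0,"z":5.4,"rx":0,"ry":0.02,"rz":0,"grip":0.05},{"x":-0.1,"y":0,"z":5.4,"rx":0,"ry":0.02,"rz":0,"grip":0.05},{"x":-0.1,"y":0,"z":5.4,"rx":0,"ry":0.02,"rz":0,"grip":0.05},{"x":-0.1,"y":0,"z":5.4,"rx":0,"ry":0.02,"rz":0,"grip":0.05},{"x":-0.1,"y":0,"z":5,"rx":0,"ry":0.02,"rz":0,"grip":0.05},{"x":-0.1,"y":0,"z":5,"rx":0,"ry":0.02,"rz":0,"grip":0.05},{"x":0,"y":0,"z":0,"rx":0,"ry":0,"rz":0,"grip":0.05},{"x":0,"y":0,"z":0,"rx":0,"ry":0,"rz":0,"grip":0.05}]' | grep -E "eef|force|open"
python3 - <<'E'
from h import *
where(); q=SC+2.1*p_-.3*c_; plan([([*q,70],Rt(21.3),20)])
E
```

```text
eef_pos: [0.567, -0.1642, 0.0903]
contact_force: [0.4, 0.4, -0.1]
opening: 0.119
finger_force: 39.0
t 57.4 tcp [ 567.  -164.2   90.3] z [-0.001  0.001 -1.   ] yaw_y -68.71 y_z -0.001 q [-0.45  0.26  1.89  0.    1.    0.75] F [ 0.4  0.4 -0.1] op 0.119 ff 39.0
20 x { 0.0 0.0 1.0 | -0.0 0.0 -0.0 } 1.0 0.0
```

```bash
python3 -m creep '[{"x":0.1,"y":0,"z":2,"rx":0,"ry":0,"rz":0,"grip":0.05},{"x":0,"y":0,"z":2,"rx":0,"ry":0,"rz":0,"grip":0.05},{"x":0.1,"y":0,"z":2,"rx":0,"ry":0,"rz":0,"grip":0.05},{"x":0,"y":0,"z":2,"rx":0,"ry":0,"rz":0,"grip":0.05},{"x":0.1,"y":0,"z":2,"rx":0,"ry":0,"rz":0,"grip":0.05},{"x":0,"y":0,"z":2,"rx":0,"ry":0,"rz":0,"grip":0.05},{"x":0.1,"y":0,"z":2,"rx":0,"ry":0,"rz":0,"grip":0.05},{"x":0,"y":0,"z":2,"rx":0,"ry":0,"rz":0,"grip":0.05},{"x":0,"y":0,"z":1,"rx":0,"ry":0,"rz":0,"grip":0.05},{"x":0,"y":0,"z":0,"rx":0,"ry":0,"rz":0,"grip":0.05}]' | grep -E "eef|force|open"
python3 -m creep '[{"x":0,"y":0,"z":1,"rx":0,"ry":0,"rz":0,"grip":0.05},{"x":0,"y":0,"z":1,"rx":0,"ry":0,"rz":0,"grip":0.05},{"x":0,"y":0,"z":1,"rx":0,"ry":0,"rz":0,"grip":0.05},{"x":0,"y":0,"z":1,"rx":0,"ry":0,"rz":0,"grip":0.05},{"x":0,"y":0,"z":0.5,"rx":0,"ry":0,"rz":0,"grip":0.05},{"x":0,"y":0,"z":0,"rx":0,"ry":0,"rz":0,"grip":0.05},{"x":0,"y":0,"z":0,"rx":0,"ry":0,"rz":0,"grip":0.05},{"x":0,"y":0,"z":0,"rx":0,"ry":0,"rz":0,"grip":0.05},{"x":0,"y":0,"z":0,"rx":0,"ry":0,"rz":0,"grip":0.05},{"x":0,"y":0,"z":0,"rx":0,"ry":0,"rz":0,"grip":0.05}]' | grep -E "eef|force|open"
```

```text
eef_pos: [0.5672, -0.1637, 0.0731]
contact_force: [-0.4, 0.7, -0.5]
opening: 0.116
finger_force: 39.5
eef_pos: [0.5676, -0.1641, 0.0694]
contact_force: [-0.2, -0.1, -0.3]
opening: 0.117
finger_force: 39.5
```

```bash
python3 -m creep '[{"x":0,"y":0,"z":0.3,"rx":0,"ry":0,"rz":0,"grip":0.05},{"x":0,"y":0,"z":0.3,"rx":0,"ry":0,"rz":0,"grip":0.05},{"x":-0.3,"y":0,"z":0,"rx":0,"ry":0,"rz":0,"grip":0.05},{"x":-0.3,"y":0,"z":0,"rx":0,"ry":0,"rz":0,"grip":0.05},{"x":-0.3,"y":0,"z":0,"rx":0,"ry":0,"rz":0,"grip":0.05},{"x":-0.3,"y":0,"z":0,"rx":0,"ry":0,"rz":0,"grip":0.05},{"x":-0.3,"y":0,"z":0,"rx":0,"ry":0,"rz":0,"grip":0.05},{"x":0,"y":0,"z":0,"rx":0,"ry":0,"rz":0,"grip":0.05},{"x":0,"y":0,"z":0,"rx":0,"ry":0,"rz":0,"grip":0.05},{"x":0,"y":0,"z":0,"rx":0,"ry":0,"rz":0,"grip":0.05}]' | grep -E "eef|force|open"
python3 -m creep '[{"x":-0.2,"y":0,"z":0,"rx":0,"ry":0,"rz":0,"grip":0.05},{"x":-0.2,"y":0,"z":0,"rx":0,"ry":0,"rz":0,"grip":0.05},{"x":-0.2,"y":0,"z":0,"rx":0,"ry":0,"rz":0,"grip":0.05},{"x":0,"y":0,"z":0,"rx":0,"ry":0,"rz":0,"grip":0.05},{"x":0,"y":0,"z":0,"rx":0,"ry":0,"rz":0,"grip":0.05},{"x":0,"y":0,"z":0,"rx":0,"ry":0,"rz":0,"grip":0.05},{"x":0,"y":0,"z":0,"rx":0,"ry":0,"rz":0,"grip":0.05},{"x":0,"y":0,"z":0,"rx":0,"ry":0,"rz":0,"grip":0.05},{"x":0,"y":0,"z":0,"rx":0,"ry":0,"rz":0,"grip":0.05},{"x":0,"y":0,"z":0,"rx":0,"ry":0,"rz":0,"grip":0.05}]' | grep -E "eef|force|open"
python3 - <<'E'
from h import *
where(); t=tool()[:2,3]-SC; print(t@c_,t@p_)
E
```

```text
eef_pos: [0.5662, -0.1646, 0.0687]
contact_force: [0.2, 1.3, -1.0]
opening: 0.118
finger_force: 39.5
eef_pos: [0.5657, -0.1648, 0.0688]
contact_force: [1.2, -0.4, -1.1]
opening: 0.117
finger_force: 39.5
t 60.7 tcp [ 565.7 -164.8   68.8] z [ 0.  0. -1.] yaw_y -68.69 y_z -0.0 q [-0.46  0.29  1.9   0.    0.96  0.74] F [ 1.2 -0.4 -1.1] op 0.117 ff 39.5
-0.2618601612925717 0.19995035045026535
```

```bash
python3 -m creep '[{"x":-0.2,"y":0,"z":0.1,"rx":0,"ry":0,"rz":0,"grip":0.05},{"x":-0.2,"y":0,"z":0.1,"rx":0,"ry":0,"rz":0,"grip":0.05},{"x":-0.2,"y":0,"z":0.1,"rx":0,"ry":0,"rz":0,"grip":0.05},{"x":-0.2,"y":0,"z":0,"rx":0,"ry":0,"rz":0,"grip":0.05},{"x":0,"y":0,"z":0,"rx":0,"ry":0,"rz":0,"grip":0.05},{"x":0,"y":0,"z":0,"rx":0,"ry":0,"rz":0,"grip":0.05},{"x":0,"y":0,"z":0,"rx":0,"ry":0,"rz":0,"grip":0.05},{"x":0,"y":0,"z":0,"rx":0,"ry":0,"rz":0,"grip":0.05},{"x":0,"y":0,"z":0,"rx":0,"ry":0,"rz":0,"grip":0.05},{"x":0,"y":0,"z":0,"rx":0,"ry":0,"rz":0,"grip":0.05}]' | grep -E "eef|force|open"
python3 -m creep '[{"x":-0.2,"y":0,"z":0,"rx":0,"ry":0,"rz":0,"grip":0.05},{"x":-0.2,"y":0,"z":0,"rx":0,"ry":0,"rz":0,"grip":0.05},{"x":-0.2,"y":0,"z":0,"rx":0,"ry":0,"rz":0,"grip":0.05},{"x":0,"y":0,"z":0,"rx":0,"ry":0,"rz":0,"grip":0.05},{"x":0,"y":0,"z":0,"rx":0,"ry":0,"rz":0,"grip":0.05},{"x":0,"y":0,"z":0,"rx":0,"ry":0,"rz":0,"grip":0.05},{"x":0,"y":0,"z":0,"rx":0,"ry":0,"rz":0,"grip":0.05},{"x":0,"y":0,"z":0,"rx":0,"ry":0,"rz":0,"grip":0.05},{"x":0,"y":0,"z":0,"rx":0,"ry":0,"rz":0,"grip":0.05},{"x":0,"y":0,"z":0,"rx":0,"ry":0,"rz":0,"grip":0.05}]' | grep -E "eef|force|open"
python3 - <<'E'
from h import *
where(); t=tool()[:2,3]-SC; print(t@c_,t@p_)
T=cam("top");S=cam("side"); cv2.imwrite("pics/g9.png",np.hstack([crop(T,385,245,70,70,5),crop(S,345,285,70,70,5)]))
E
```

```text
eef_pos: [0.565, -0.1651, 0.0685]
contact_force: [0.7, 0.4, 1.0]
opening: 0.12
finger_force: 39.6
eef_pos: [0.5644, -0.1653, 0.0685]
contact_force: [1.8, 0.6, 0.4]
opening: 0.12
finger_force: 39.6
t 62.4 tcp [ 564.4 -165.3   68.5] z [ 0.  0. -1.] yaw_y -68.69 y_z -0.0 q [-0.46  0.28  1.9   0.    0.95  0.74] F [1.8 0.6 0.4] op 0.12 ff 39.6
-0.2292587244766251 -1.2053855641487345
```

View pics/g9.png

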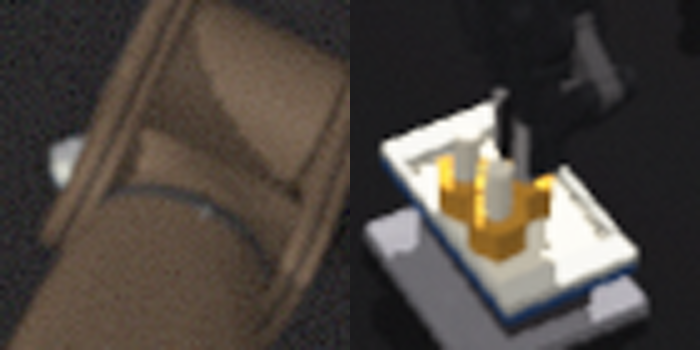

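The side view shows the three brass cells close together in the pocket around crop (495,205). I'll release, then square up each pair with a light squeeze: CB first, then CA and AB.

```bash
cat >> h.py <<'E'
C0=np.array([564.4,-165.3]); MCB=C0+6.25*c_-10.8*p_; MCA=C0-6.25*c_-10.8*p_; MAB=C0-21.65*p_
E
python3 -m creep '[{"x":0,"y":0,"z":0,"rx":0,"ry":0,"rz":0,"grip":0.2},{"x":0,"y":0,"z":0,"rx":0,"ry":0,"rz":0,"grip":0.25},{"x":0,"y":0,"z":0,"rx":0,"ry":0,"rz":0,"grip":0.3},{"x":0,"y":0,"z":-4,"rx":0,"ry":0,"rz":0,"grip":0.3},{"x":0,"y":0,"z":-8,"rx":0,"ry":0,"rz":0,"grip":0.3},{"x":0,"y":0,"z":-8,"rx":0,"ry":0,"rz":0,"grip":0.3},{"x":0,"y":0,"z":-8,"rx":0,"ry":0,"rz":0,"grip":0.5},{"x":0,"y":0,"z":-8,"rx":0,"ry":0,"rz":0,"grip":0.72},{"x":0,"y":0,"z":-8,"rx":0,"ry":0,"rz":0,"grip":0.72},{"x":0,"y":0,"z":0,"rx":0,"ry":0,"rz":0,"grip":0.72}]' | grep -E "eef|force|open"
python3 - <<'E'
from h import *
where(); plan([([*MCB,105],Rt(81.3),10),([*MCB,47],Rt(81.3),10)])
E
```

```text
eef_pos: [0.5658, -0.166, 0.1153]
contact_force: [0.9, -0.1, -1.1]
opening: 0.719
finger_force: 0.0
t 63.3 tcp [ 565.8 -166.   115.3] z [ 0.004 -0.002 -1.   ] yaw_y -68.69 y_z 0.003 q [-0.46  0.22  1.88  0.    1.03  0.74] F [ 0.9 -0.1 -1.1] op 0.719 ff 0.0
10 x { -0.8 -1.3 1.0 | 0.03 -0.01 -6.0 } 1.8 6.0
10 x { 0.0 0.0 5.8 | 0.0 0.0 0.0 } 5.8 0.0
```

```bash
python3 -m creep '[{"x":-0.8,"y":-1.3,"z":1,"rx":0.03,"ry":0,"rz":-6,"grip":0.72},{"x":-0.8,"y":-1.3,"z":1,"rx":0.03,"ry":0,"rz":-6,"grip":0.72},{"x":-0.8,"y":-1.3,"z":1,"rx":0.03,"ry":0,"rz":-6,"grip":0.72},{"x":-0.8,"y":-1.3,"z":1,"rx":0.03,"ry":0,"rz":-6,"grip":0.72},{"x":-0.8,"y":-1.3,"z":1,"rx":0.03,"ry":0,"rz":-6,"grip":0.72},{"x":-0.8,"y":-1.3,"z":1,"rx":0.03,"ry":0,"rz":-6,"grip":0.72},{"x":-0.8,"y":-1.3,"z":1,"rx":0.03,"ry":0,"rz":-6,"grip":0.72},{"x":-0.8,"y":-1.3,"z":1,"rx":0.03,"ry":0,"rz":-6,"grip":0.72},{"x":-0.8,"y":-1.3,"z":1,"rx":0.03,"ry":0,"rz":-6,"grip":0.72},{"x":-0.8,"y":-1.3,"z":1,"rx":0.03,"ry":0,"rz":-6,"grip":0.72}]' | grep -E "eef|force|open"
python3 - <<'E'
from h import *
where(); plan([([*MCB,47.5],Rt(81.3),10)])
E
```

```text
eef_pos: [0.5498, -0.1627, 0.1023]
contact_force: [-0.1, -0.3, -0.1]
opening: 0.718
finger_force: 0.0
t 64.2 tcp [ 549.8 -162.7  102.3] z [-0.004  0.004 -1.   ] yaw_y -8.39 y_z -0.005 q [-0.47  0.21  1.92  0.    1.02 -0.32] F [-0.1 -0.3 -0.1] op 0.718 ff 0.0
10 x { -0.0 0.2 5.5 | -0.03 -0.02 0.03 } 5.5 0.0
```

```bash
python3 -m creep '[{"x":0,"y":0.2,"z":5.5,"rx":-0.03,"ry":-0.02,"rz":0.03,"grip":0.72},{"x":0,"y":0.2,"z":5.5,"rx":-0.03,"ry":-0.02,"rz":0.03,"grip":0.72},{"x":0,"y":0.2,"z":5.5,"rx":-0.03,"ry":-0.02,"rz":0.03,"grip":0.72},{"x":0,"y":0.2,"z":5.5,"rx":-0.03,"ry":-0.02,"rz":0.03,"grip":0.72},{"x":0,"y":0.2,"z":5.5,"rx":-0.03,"ry":-0.02,"rz":0.03,"grip":0.72},{"x":0,"y":0.2,"z":5.5,"rx":-0.03,"ry":-0.02,"rz":0.03,"grip":0.72},{"x":0,"y":0.2,"z":5.5,"rx":-0.03,"ry":-0.02,"rz":0.03,"grip":0.72},{"x":0,"y":0.2,"z":5.5,"rx":-0.03,"ry":-0.02,"rz":0.03,"grip":0.72},{"x":0,"y":0.2,"z":5.5,"rx":-0.03,"ry":-0.02,"rz":0.03,"grip":0.72},{"x":0,"y":0.2,"z":5.5,"rx":-0.03,"ry":-0.02,"rz":0.03,"grip":0.72}]' | grep -E "eef|force|open"
python3 -m creep '[{"x":0,"y":0,"z":0,"rx":0,"ry":0,"rz":0,"grip":0.69},{"x":0,"y":0,"z":0,"rx":0,"ry":0,"rz":0,"grip":0.66},{"x":0,"y":0,"z":0,"rx":0,"ry":0,"rz":0,"grip":0.64},{"x":0,"y":0,"z":0,"rx":0,"ry":0,"rz":0,"grip":0.62},{"x":0,"y":0,"z":0,"rx":0,"ry":0,"rz":0,"grip":0.6},{"x":0,"y":0,"z":0,"rx":0,"ry":0,"rz":0,"grip":0.58},{"x":0,"y":0,"z":0,"rx":0,"ry":0,"rz":0,"grip":0.52},{"x":0,"y":0,"z":0,"rx":0,"ry":0,"rz":0,"grip":0.52},{"x":0,"y":0,"z":0,"rx":0,"ry":0,"rz":0,"grip":0.52},{"x":0,"y":0,"z":0,"rx":0,"ry":0,"rz":0,"grip":0.52}]' 22 | grep -E "eef|force|open"
python3 - <<'E'
from h import *
where(); print(MCB)
E
```

```text
eef_pos: [0.5519, -0.163, 0.0469]
contact_force: [-0.7, 0.2, -0.3]
opening: 0.716
finger_force: 0.0
eef_pos: [0.552, -0.1631, 0.0481]
contact_force: [-3.0, 1.4, 5.3]
opening: 0.576
finger_force: 23.3
t 65.8 tcp [ 552.  -163.1   48.1] z [ 0.001 -0.001 -1.   ] yaw_y -8.99 y_z 0.001 q [-0.46  0.29  1.94 -0.    0.91 -0.31] F [-3.   1.4  5.3] op 0.576 ff 23.3
[ 552.06741455 -163.40004312]
```

```bash
python3 -m creep '[{"x":0,"y":0,"z":0,"rx":0,"ry":0,"rz":0,"grip":0.62},{"x":0,"y":0,"z":0,"rx":0,"ry":0,"rz":0,"grip":0.68},{"x":0,"y":0,"z":0,"rx":0,"ry":0,"rz":0,"grip":0.72},{"x":0,"y":0,"z":-4,"rx":0,"ry":0,"rz":0,"grip":0.72},{"x":0,"y":0,"z":-8,"rx":0,"ry":0,"rz":0,"grip":0.72},{"x":0,"y":0,"z":-10,"rx":0,"ry":0,"rz":0,"grip":0.72},{"x":0,"y":0,"z":-10,"rx":0,"ry":0,"rz":0,"grip":0.72},{"x":0,"y":0,"z":-10,"rx":0,"ry":0,"rz":0,"grip":0.72},{"x":0,"y":0,"z":-10,"rx":0,"ry":0,"rz":0,"grip":0.72},{"x":0,"y":0,"z":-5,"rx":0,"ry":0,"rz":0,"grip":0.72}]' | grep -E "eef|force|open"
python3 - <<'E'
from h import *
where(); plan([([*MCA,103],Rt(141.3),10)])
E
```

```text
eef_pos: [0.5529, -0.1634, 0.1071]
contact_force: [0.2, 0.9, -0.7]
opening: 0.718
finger_force: 0.0
t 66.7 tcp [ 552.9 -163.4  107.1] z [ 0.004 -0.002 -1.   ] yaw_y -8.99 y_z 0.004 q [-0.46  0.2   1.92 -0.    1.01 -0.31] F [ 0.2  0.9 -0.7] op 0.718 ff 0.0
10 x { -1.3 -0.0 0.4 | 0.02 0.02 -6.03 } 1.3 6.0
```

```bash
python3 -m creep '[{"x":-1.3,"y":0,"z":0.4,"rx":0.02,"ry":0.02,"rz":-6.03,"grip":0.72},{"x":-1.3,"y":0,"z":0.4,"rx":0.02,"ry":0.02,"rz":-6.03,"grip":0.72},{"x":-1.3,"y":0,"z":0.4,"rx":0.02,"ry":0.02,"rz":-6.03,"grip":0.72},{"x":-1.3,"y":0,"z":0.4,"rx":0.02,"ry":0.02,"rz":-6.03,"grip":0.72},{"x":-1.3,"y":0,"z":0.4,"rx":0.02,"ry":0.02,"rz":-6.03,"grip":0.72},{"x":-1.3,"y":0,"z":0.4,"rx":0.02,"ry":0.02,"rz":-6.03,"grip":0.72},{"x":-1.3,"y":0,"z":0.4,"rx":0.02,"ry":0.02,"rz":-6.03,"grip":0.72},{"x":-1.3,"y":0,"z":0.4,"rx":0.02,"ry":0.02,"rz":-6.03,"grip":0.72},{"x":-1.3,"y":0,"z":0.4,"rx":0.02,"ry":0.02,"rz":-6.03,"grip":0.72},{"x":-1.3,"y":0,"z":0.4,"rx":0.02,"ry":0.02,"rz":-6.03,"grip":0.72}]' | grep -E "eef|force|open"
python3 - <<'E'
from h import *
where(); plan([([*MCA,47.5],Rt(141.3),10)])
E
```

```text
eef_pos: [0.5557, -0.1748, 0.1009]
contact_force: [-0.5, 0.5, 0.4]
opening: 0.719
finger_force: 0.0
t 67.5 tcp [ 555.7 -174.8  100.9] z [-0.003  0.001 -1.   ] yaw_y 51.6 y_z -0.001 q [-0.48  0.23  1.9  -0.    1.01 -1.38] F [-0.5  0.5  0.4] op 0.719 ff 0.0
10 x { -0.1 0.0 5.3 | -0.01 -0.02 0.03 } 5.3 0.0
```

```bash
python3 -m creep '[{"x":-0.1,"y":0,"z":5.3,"rx":-0.01,"ry":-0.02,"rz":0.03,"grip":0.72},{"x":-0.1,"y":0,"z":5.3,"rx":-0.01,"ry":-0.02,"rz":0.03,"grip":0.72},{"x":-0.1,"y":0,"z":5.3,"rx":-0.01,"ry":-0.02,"rz":0.03,"grip":0.72},{"x":-0.1,"y":0,"z":5.3,"rx":-0.01,"ry":-0.02,"rz":0.03,"grip":0.72},{"x":-0.1,"y":0,"z":5.3,"rx":-0.01,"ry":-0.02,"rz":0.03,"grip":0.72},{"x":-0.1,"y":0,"z":5.3,"rx":-0.01,"ry":-0.02,"rz":0.03,"grip":0.72},{"x":-0.1,"y":0,"z":5.3,"rx":-0.01,"ry":-0.02,"rz":0.03,"grip":0.72},{"x":-0.1,"y":0,"z":5.3,"rx":-0.01,"ry":-0.02,"rz":0.03,"grip":0.72},{"x":-0.1,"y":0,"z":5.3,"rx":-0.01,"ry":-0.02,"rz":0.03,"grip":0.72},{"x":-0.1,"y":0,"z":5.3,"rx":-0.01,"ry":-0.02,"rz":0.03,"grip":0.72}]' | grep -E "eef|force|open"
python3 -m creep '[{"x":0,"y":0,"z":0,"rx":0,"ry":0,"rz":0,"grip":0.69},{"x":0,"y":0,"z":0,"rx":0,"ry":0,"rz":0,"grip":0.66},{"x":0,"y":0,"z":0,"rx":0,"ry":0,"rz":0,"grip":0.64},{"x":0,"y":0,"z":0,"rx":0,"ry":0,"rz":0,"grip":0.62},{"x":0,"y":0,"z":0,"rx":0,"ry":0,"rz":0,"grip":0.6},{"x":0,"y":0,"z":0,"rx":0,"ry":0,"rz":0,"grip":0.58},{"x":0,"y":0,"z":0,"rx":0,"ry":0,"rz":0,"grip":0.52},{"x":0,"y":0,"z":0,"rx":0,"ry":0,"rz":0,"grip":0.52},{"x":0,"y":0,"z":0,"rx":0,"ry":0,"rz":0,"grip":0.52},{"x":0,"y":0,"z":0,"rx":0,"ry":0,"rz":0,"grip":0.52}]' 22 | grep -E "eef|force|open"
python3 -m creep '[{"x":0,"y":0,"z":0,"rx":0,"ry":0,"rz":0,"grip":0.62},{"x":0,"y":0,"z":0,"rx":0,"ry":0,"rz":0,"grip":0.68},{"x":0,"y":0,"z":0,"rx":0,"ry":0,"rz":0,"grip":0.72},{"x":0,"y":0,"z":-4,"rx":0,"ry":0,"rz":0,"grip":0.72},{"x":0,"y":0,"z":-8,"rx":0,"ry":0,"rz":0,"grip":0.72},{"x":0,"y":0,"z":-10,"rx":0,"ry":0,"rz":0,"grip":0.72},{"x":0,"y":0,"z":-10,"rx":0,"ry":0,"rz":0,"grip":0.72},{"x":0,"y":0,"z":-10,"rx":0,"ry":0,"rz":0,"grip":0.72},{"x":0,"y":0,"z":-10,"rx":0,"ry":0,"rz":0,"grip":0.72},{"x":0,"y":0,"z":-5,"rx":0,"ry":0,"rz":0,"grip":0.72}]' | grep -E "eef|force|open"
python3 - <<'E'
from h import *
where(); print(MCA); plan([([*MAB,103],Rt(201.3),10)])
E
```

```text
eef_pos: [0.5564, -0.1753, 0.0469]
contact_force: [-0.4, -0.1, -0.2]
opening: 0.716
finger_force: 0.0
eef_pos: [0.5567, -0.1756, 0.0482]
contact_force: [-1.5, -0.9, 4.6]
opening: 0.577
finger_force: 23.3
eef_pos: [0.5574, -0.1758, 0.1071]
contact_force: [0.2, 0.1, 0.3]
opening: 0.718
finger_force: 0.0
t 70.0 tcp [ 557.4 -175.8  107.1] z [ 0.003 -0.001 -1.   ] yaw_y 51.01 y_z 0.001 q [-0.48  0.22  1.9   0.    1.02 -1.37] F [0.2 0.1 0.3] op 0.718 ff 0.0
[ 556.60805493 -175.04618346]
10 x { 1.4 -0.0 0.4 | -0.0 0.02 -6.03 } 1.5 6.0
```

```bash
python3 -m creep '[{"x":1.4,"y":0,"z":0.4,"rx":0,"ry":0.02,"rz":-6.03,"grip":0.72},{"x":1.4,"y":0,"z":0.4,"rx":0,"ry":0.02,"rz":-6.03,"grip":0.72},{"x":1.4,"y":0,"z":0.4,"rx":0,"ry":0.02,"rz":-6.03,"grip":0.72},{"x":1.4,"y":0,"z":0.4,"rx":0,"ry":0.02,"rz":-6.03,"grip":0.72},{"x":1.4,"y":0,"z":0.4,"rx":0,"ry":0.02,"rz":-6.03,"grip":0.72},{"x":1.4,"y":0,"z":0.4,"rx":0,"ry":0.02,"rz":-6.03,"grip":0.72},{"x":1.4,"y":0,"z":0.4,"rx":0,"ry":0.02,"rz":-6.03,"grip":0.72},{"x":1.4,"y":0,"z":0.4,"rx":0,"ry":0.02,"rz":-6.03,"grip":0.72},{"x":1.4,"y":0,"z":0.4,"rx":0,"ry":0.02,"rz":-6.03,"grip":0.72},{"x":1.4,"y":0,"z":0.4,"rx":0,"ry":0.02,"rz":-6.03,"grip":0.72}]' | grep -E "eef|force|open"
python3 - <<'E'
from h import *
where(); plan([([*MAB,47.5],Rt(201.3),10)])
E
```

```text
eef_pos: [0.5432, -0.1726, 0.1009]
contact_force: [-0.8, 0.8, 0.1]
opening: 0.721
finger_force: 0.0
t 70.8 tcp [ 543.2 -172.6  100.9] z [-0.003  0.001 -1.   ] yaw_y 111.61 y_z 0.002 q [-0.49  0.2   1.93 -0.    1.01 -2.43] F [-0.8  0.8  0.1] op 0.721 ff 0.0
10 x { -0.1 -0.1 5.3 | 0.01 -0.01 0.03 } 5.3 0.0
```

```bash
python3 -m creep '[{"x":-0.1,"y":-0.1,"z":5.3,"rx":0.01,"ry":-0.01,"rz":0.03,"grip":0.72},{"x":-0.1,"y":-0.1,"z":5.3,"rx":0.01,"ry":-0.01,"rz":0.03,"grip":0.72},{"x":-0.1,"y":-0.1,"z":5.3,"rx":0.01,"ry":-0.01,"rz":0.03,"grip":0.72},{"x":-0.1,"y":-0.1,"z":5.3,"rx":0.01,"ry":-0.01,"rz":0.03,"grip":0.72},{"x":-0.1,"y":-0.1,"z":5.3,"rx":0.01,"ry":-0.01,"rz":0.03,"grip":0.72},{"x":-0.1,"y":-0.1,"z":5.3,"rx":0.01,"ry":-0.01,"rz":0.03,"grip":0.72},{"x":-0.1,"y":-0.1,"z":5.3,"rx":0.01,"ry":-0.01,"rz":0.03,"grip":0.72},{"x":-0.1,"y":-0.1,"z":5.3,"rx":0.01,"ry":-0.01,"rz":0.03,"grip":0.72},{"x":-0.1,"y":-0.1,"z":5.3,"rx":0.01,"ry":-0.01,"rz":0.03,"grip":0.72},{"x":-0.1,"y":-0.1,"z":5.3,"rx":0.01,"ry":-0.01,"rz":0.03,"grip":0.72}]' | grep -E "eef|force|open"
python3 -m creep '[{"x":0,"y":0,"z":0,"rx":0,"ry":0,"rz":0,"grip":0.69},{"x":0,"y":0,"z":0,"rx":0,"ry":0,"rz":0,"grip":0.66},{"x":0,"y":0,"z":0,"rx":0,"ry":0,"rz":0,"grip":0.64},{"x":0,"y":0,"z":0,"rx":0,"ry":0,"rz":0,"grip":0.62},{"x":0,"y":0,"z":0,"rx":0,"ry":0,"rz":0,"grip":0.6},{"x":0,"y":0,"z":0,"rx":0,"ry":0,"rz":0,"grip":0.58},{"x":0,"y":0,"z":0,"rx":0,"ry":0,"rz":0,"grip":0.52},{"x":0,"y":0,"z":0,"rx":0,"ry":0,"rz":0,"grip":0.52},{"x":0,"y":0,"z":0,"rx":0,"ry":0,"rz":0,"grip":0.52},{"x":0,"y":0,"z":0,"rx":0,"ry":0,"rz":0,"grip":0.52}]' 22 | grep -E "eef|force|open"
python3 -m creep '[{"x":0,"y":0,"z":0,"rx":0,"ry":0,"rz":0,"grip":0.62},{"x":0,"y":0,"z":0,"rx":0,"ry":0,"rz":0,"grip":0.68},{"x":0,"y":0,"z":0,"rx":0,"ry":0,"rz":0,"grip":0.72},{"x":0,"y":0,"z":-4,"rx":0,"ry":0,"rz":0,"grip":0.72},{"x":0,"y":0,"z":-8,"rx":0,"ry":0,"rz":0,"grip":0.72},{"x":0,"y":0,"z":-10,"rx":0,"ry":0,"rz":0,"grip":0.72},{"x":0,"y":0,"z":-10,"rx":0,"ry":0,"rz":0,"grip":0.72},{"x":0,"y":0,"z":-10,"rx":0,"ry":0,"rz":0,"grip":0.72},{"x":0,"y":0,"z":-10,"rx":0,"ry":0,"rz":0,"grip":0.72},{"x":0,"y":0,"z":-15,"rx":0,"ry":0,"rz":0,"grip":0.72}]' | grep -E "eef|force|open"
python3 - <<'E'
from h import *
where(); print(MAB); plan([([450,150,250],Rt(201.3),10)])
E
```

```text
eef_pos: [0.5445, -0.1731, 0.0469]
contact_force: [-0.5, -0.1, 0.0]
opening: 0.721
finger_force: 0.0
eef_pos: [0.5449, -0.1734, 0.0482]
contact_force: [-1.0, 0.4, 5.3]
opening: 0.575
finger_force: 23.3
eef_pos: [0.5441, -0.1729, 0.1152]
contact_force: [0.2, 0.6, -0.8]
opening: 0.722
finger_force: 0.0
t 73.3 tcp [ 544.1 -172.9  115.2] z [-0.001  0.    -1.   ] yaw_y 111.01 y_z 0.001 q [-0.49  0.18  1.92 -0.    1.03 -2.42] F [ 0.2  0.6 -0.8] op 0.722 ff 0.0
[ 544.22888492 -173.16438914]
10 x { -2.9 33.5 -13.5 | 0.0 -0.01 -0.03 } 36.2 0.0
```

```bash
python3 -m creep '[{"x":0,"y":0,"z":-20,"rx":0,"ry":0,"rz":0,"grip":0.72},{"x":0,"y":0,"z":-20,"rx":0,"ry":0,"rz":0,"grip":0.72},{"x":-3,"y":33.5,"z":-12,"rx":0,"ry":0,"rz":0,"grip":0.72},{"x":-3,"y":33.5,"z":-12,"rx":0,"ry":0,"rz":0,"grip":0.72},{"x":-3,"y":33.5,"z":-12,"rx":0,"ry":0,"rz":0,"grip":0.72},{"x":-3,"y":33.5,"z":-12,"rx":0,"ry":0,"rz":0,"grip":0.72},{"x":-3,"y":33.5,"z":-12,"rx":0,"ry":0,"rz":0,"grip":0.72},{"x":-3,"y":33.5,"z":-12,"rx":0,"ry":0,"rz":0,"grip":0.72},{"x":-3,"y":33.5,"z":-12,"rx":0,"ry":0,"rz":0,"grip":0.72},{"x":0,"y":0,"z":0,"rx":0,"ry":0,"rz":0,"grip":0.72}]' | grep -E "eef|force|open"
python3 - <<'E'
from h import *
T=cam("top");S=cam("side")
a=np.hstack([crop(T,382,246,50,50,8),crop(S,342,285,50,50,8)])
b=np.hstack([crop(T,320,260,200,50,2)[:100,:400],crop(S,310,150,100,50,4)[:100,:400]])
cv2.imwrite("pics/f1.png",np.vstack([a,np.hstack([crop(T,400,240,133,66,3)[:,:399],np.zeros((198,1,3),np.uint8),crop(S,305,155,100,50,4)[:198]])]))
E
```

```text
eef_pos: [0.4799, 0.0575, 0.2425]
contact_force: [-0.3, -0.2, 0.4]
opening: 0.72
finger_force: 0.0
```

View pics/f1.png

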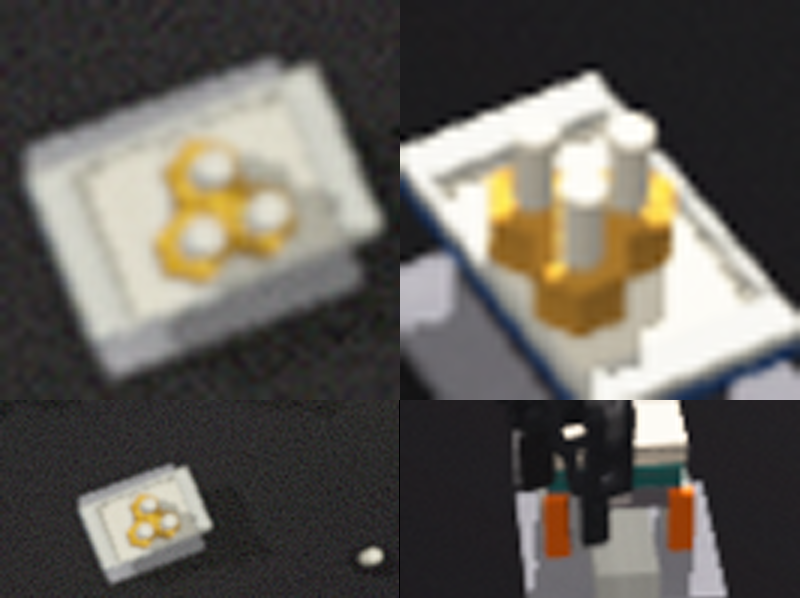

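The final view shows the three cells packed flat to flat in the pocket, with knobs at crop (212,165), (265,208) and (203,238). The carrier hasn't moved on the stage and the cases are still stacked. I'll scan for any other brass cell before handing in.

Run:
```python
from h import *
from plant import sign_off
n=[]
for c in(cam("top"),cam("side")):
    b=[np.round(back(c,b[2],.012)[0]*1000).tolist() for b in blobs(mask(c,lambda h,s,v:(h>12)&(h<30)&(s>120)&(v>60)),25)]; print(b); n.append(b)
if not any(abs(x)<900 and y<-.23e3 and x>-300 for b in n for x,y in b): print(sign_off())
```

```text
[[555.0, -175.0], [352.0, 448.0], [297.0, 687.0]]
[[299.0, 733.0], [351.0, 582.0], [558.0, -139.0]]
the job is handed in; nothing more can be done
None
```

The job is handed in: the carrier lies pocket up on the stage to within about 1 mm by camera, the three brass cells that were there are packed flat to flat in its pocket, the cases are still stacked in the magazine, and the other lab things were left alone. The run took about 74 s of the 210 s.

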